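# Set up and hold a profile bar for sawing

## Robot

A 7-joint arm with a two-finger parallel gripper is mounted at the origin on the work surface. World frame = base frame: x ahead of the robot, y to its left, z up, the work surface at z = 0. Lengths are in m, angles in rad, forces in N, time in s.
With the tool pointing down it reaches from about 0.425 to 0.925 m from the base axis. Payload 6.8 kg.
Tool frame: the origin (TCP) lies on the mounting face of the last link; the fingertips stand 173 mm ahead of it and the grasp point (between the pads) lies 155 mm ahead of it; z points along the fingers, y is the direction in which the jaws open and shut (so a half turn about z gives the same grasp; the last joint's range is limited). The gripper opens to 85 mm and grips with 20 to 120 N. Pads are 22 mm wide; open, the fingers measure 114 mm over their backs; the gripper's body (76 mm by 85 mm) begins 54 mm behind the grasp point. The pads swing forward as they close: fully open they stand 13 mm farther back than shut.
Start: joints at [1.205, 0.477, 0.022, 1.555, -0.011, 1.109, -0.083], TCP at [0.172, -0.653, 0.405] pointing down, gripper open.
Joint ranges: [-2.96, 2.96], [-0.34, 2.1], [-1.41, 1.46], [0.24, 2.44], [-1.37, 4.51], [0.17, 1.92], [-2.96, 2.96]. Speed limits (rad/s): [2.39, 2.39, 3.14, 3.14, 3.14, 3.14, 3.14].

## Interface

Orientations are given as a unit quaternion [w, x, y, z].
In Python, from station import sensors, read_camera, bot gives the robot as it stands. The module is installed in compiled form; this text tells all that it offers.
- The arm moves only by the tool play_rows, never from a script. Its argument "commands" is a list of rows, each a list of 4 numbers: the shift along the tool's x, y, z in m, then the turn about the tool's z in degrees. A call has 1 to 20 rows; each row shifts and turns the commanded pose from where the row before left it, along the tool's axes as they then stand; what a row does not reach is not made up. A row lasts 1/10 s, in which the tool goes at most 50 mm and 8.59 degrees, less where a joint would pass 70% of its speed; a pose out of reach is approached as far as the arm can. A call with a gripper value outside its range is refused whole. "claw" is the finger opening in m, from 0 to 0.0854, set as the call begins (left out, the last holds). The fingers move at their own pace and stop on an object; "force" is the grip in N (left out, the last holds). Time passes only in rows, so rows that do not move let the fingers close. It gives the time, the measured TCP pose, the force and the opening at its end, in the units of the state.
- sensors.get_obs(): the state, without advancing time (a new reading comes with each control period).
- read_camera(name): name is "scene" or "top"; returns a dict with "frame" (420x560x3 uint8, blue, green, red), "depth" (420x560 float32, m along the optical axis (not along the pixel's ray), 0 where there is no reading), "fx", "fy", "cx", "cy" (pixels), "rvec" (rotation vector, rad) and "tvec" (3), from world to camera coordinates, as OpenCV has them. Camera axes: x right, y down, z forward; pixel columns grow to the right and rows downward; lengths in m; the calibration is good to about 2 mm. A picture is of the moment at which its call begins.
- bot.hand_in(): hands the job in, once; it reports no verdict.
The state is a dict: "t": time; "q": joint angles; "joint_vel": joint speeds; "joint_torque": joint torques, N m; "eef_pos": TCP position; "tool_rot": TCP orientation; "contact_force": force on the tool from outside, world axes, zero at the start; "torque": the same for the moment, N m; "gripper_width": opening from 0.0 (shut) to 1.0 (fully open).
Only numpy, scipy, OpenCV 4.12 (cv2) and the standard library are available. Lean on these libraries where they do the work, as an engineer would, in place of code of your own. Each camera call takes 0.05 s, during which the arm holds its last target.

## Task

On the crosscut board, first flip the fence's raised stop down until it clicks home. Then lay the wide aluminium bar (twice as wide as it is thick) flat on the board, snug along the fence with its end butted against the stop, and finish holding it there ready for sawing: press on it firmly with one slanting push that bears both on the fence and down on the board, and keep pushing, do not let go. Leave the other things on the bench where they are.

Things in the scene. Friction and masses are not known exactly. Their poses are not given: they have to be found in the camera images.
- board: Crosscut board screwed to the bench, its fence on the robot's side: smooth plywood 180 (x) x 340 (y) x 18 mm. Origin at the centre of its underside, on the bench; +x points square to the fence, from the open edge to the fence (roughly towards the robot); +y along the fence, from the saw-slot side to the stop side. Top clear from x = -90 mm to the fence face at x = +45 mm. Saw slot at y = -60 mm.
- fence: Aluminium fence fixed on the board, 30 (x) x 340 (y) x 34 mm high (top 52 mm above the bench), cut through by the saw slot. Origin at the centre of its underside, axes as the board's; its working face is the plane x = -15 mm in this frame.
- stop_mount: Carriage of the flip stop, clamped on the fence top, place along the fence differs. Origin on the fence's top face, mid-fence, at mid-thickness of the stop (along y); axes as the board's. Hinge pin along y, 14 mm above the origin; a black knob 26 mm high 34 mm to +y. The stop when down has its working side, against which the bar's end butts, in the plane y = -7 mm of this frame.
- stop (a joint): Angle of the flip stop, rad: 0 = down, home; 1.75 = fully up. A steel L, 14 mm thick along y, stiff hinge. Down: its upper limb runs 50 mm from the pin to -x; its blade, 18 to 50 mm from the pin, hangs to 3 mm above the board. Up: the limb stands on the pin, blade to -x, top 50 mm above the pin. A spring detent holds it at about 0.53 rad; 3 to 5 N press it past, and from 0.2 rad it snaps home.
- stop_pad (a point): Point on the stop's outer face, swinging with it: when down it is on top of the upper limb, 36 mm to -x of the hinge pin and 5 mm above it (71 mm above the bench). Pressed straight down from fully up the stop jams: tip it over first, pushing the upright limb from its back (+x side), 30 mm above the pin, some 40 mm past the pin; then press down on this point until home.
- bar: The workpiece, loose: bare aluminium slotted profile 180 mm long, 40 mm wide, 20 mm thick, about 0.15 kg. It starts lying flat on the bench to the left or right of the board. Origin at the centre of its underside; x along its length, y across its 40 mm width, z up. Both ends and both broad faces are alike.
- bar_mid (a point): Centre of the bar (half-way in length, width and thickness), axes as the bar's.
- square_bar: Bystander: a thinner profile, 150 mm long, 20 x 20 mm, lying on the other side of the board. Origin at the centre of its underside, x along it. Not to be used.
- hacksaw: Bystander: hacksaw lying flat, 310 x 95 mm, 22 mm high. Origin on the bench at the middle of its blade.
- caliper: Bystander: caliper lying flat, 200 x 60 mm, 12 mm high, between robot and board. Origin under the middle of its beam.
- try_square: Bystander: small try square lying flat, 100 mm stock and 130 mm steel blade, 16 mm high. Origin under the middle of the stock.
- printed_cone: Bystander: grey printed cone, 52 mm across its foot and 75 mm high, standing between robot and board. Origin under its centre.
- nut_tray: Bystander: black open tray of nuts and screws, 100 x 140 x 30 mm. Origin under its centre.
Not all that is in view belongs to the job. Leave any green look-alike of the bar alone.

How it is judged:
By the outcome, as a careful person would: the job done as asked, in the order asked, and still so for the second after the job is handed in, while the arm keeps its last pose, push and grip.
It also fails if it takes over 72 s, if anything falls off the work surface, if the arm or the gripper's body presses on something with over 40 N, if the wrist force passes 120 N, or if a joint passes its speed limit or range.

## Working session

There is one attempt and no reset: what is moved stays moved. The work goes in short steps, Python scripts to look and compute and a tool call to move; the robot and the scene stay as the last step left them, time stands still between calls to the robot, and variables do not carry over. Pictures are saved under pics/ and viewed, and the job is handed in when it is done.

Besides the shell and the picture viewer there is one more tool, called after "Call:" as a command line: name --pt "numbers of a row" for each row, then --argument value for the rest. play_rows: Moves the arm, as the interface text tells. Its arguments: {"type":"object","properties":{"commands":{"type":"array"},"claw":{"type":"number"},"force":{"type":"number"}},"required":["commands"]}

```bash
mkdir -p pics; cat > h.py <<'E'
import numpy as np, cv2, pickle
from scipy.spatial.transform import Rotation as R
from station import sensors, read_camera, bot
def grab(n,tag):
    d=read_camera(n); cv2.imwrite(f'pics/{tag}.png',d['frame']); pickle.dump(d,open(f'pics/{tag}.pkl','wb')); return d
def load(tag): return pickle.load(open(f'pics/{tag}.pkl','rb'))
def cam(d):
    Rm=cv2.Rodrigues(np.array(d['rvec'],float))[0]; t=np.array(d['tvec'],float).ravel(); return Rm,t
def onz(d,u,v,z):
    Rm,t=cam(d); r=Rm.T@np.array([(u-d['cx'])/d['fx'],(v-d['cy'])/d['fy'],1]); c=-Rm.T@t
    return c+r*(z-c[2])/r[2]
def pt(d,u,v):
    Rm,t=cam(d); z=d['depth'][int(v),int(u)]
    return Rm.T@(np.array([(u-d['cx'])/d['fx']*z,(v-d['cy'])/d['fy']*z,z])-t)
def cloud(d):
    Rm,t=cam(d); z=d['depth']; v,u=np.mgrid[:z.shape[0],:z.shape[1]]
    p=np.stack([(u-d['cx'])/d['fx']*z,(v-d['cy'])/d['fy']*z,z],-1); P=(p-t)@Rm; P[z==0]=np.nan; return P
def proj(d,X):
    Rm,t=cam(d); p=Rm@np.array(X)+t; return [d['fx']*p[0]/p[2]+d['cx'],d['fy']*p[1]/p[2]+d['cy']]
def crop(d,u0,v0,u1,v1,k,name):
    cv2.imwrite(f'pics/{name}.png',cv2.resize(d['frame'][v0:v1,u0:u1],None,fx=k,fy=k,interpolation=cv2.INTER_CUBIC))
E
python3 - <<'E'
from h import *
np.set_printoptions(precision=4,suppress=True)
for n in('top','scene'):
    d=grab(n,n+'0'); Rm,t=cam(d); print(n,-Rm.T@t,d['fx'],Rm[2])
o=sensors.get_obs()
for k,v in o.items(): print(k,np.round(v,4))
E
```

```text
top [0.3056 0.0604 1.12  ] 432.8452170667572 [ 0.2144 -0.0307 -0.9763]
scene [ 1.0179 -0.2182  0.8875] 408.58863370117075 [-0.4835  0.2474 -0.8396]
t 0.1
q [ 1.2049  0.4777  0.0223  1.5564 -0.0115  1.1093 -0.0831]
joint_vel [-0.0004 -0.0019  0.0007 -0.0023  0.0005 -0.0028 -0.0006]
joint_torque [  0.0036 -59.7761   1.613  -28.1955   0.0127   0.005   -0.    ]
eef_pos [ 0.172  -0.6524  0.4038]
tool_rot [-0.0008  0.9917  0.1286 -0.0002]
contact_force [ 0.492  -0.1045  1.08  ]
torque [ 0.013   0.0005 -0.022 ]
gripper_width 1.0003
```

View pics/top0.png

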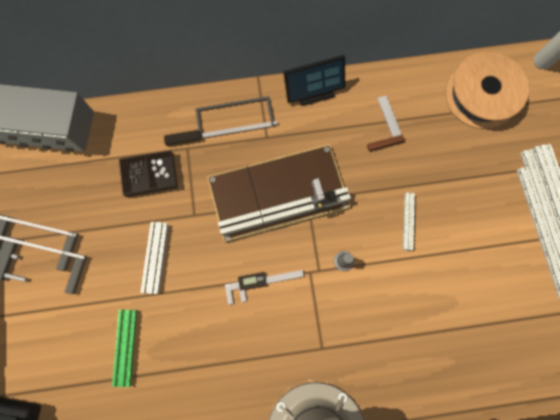

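View pics/scene0.png

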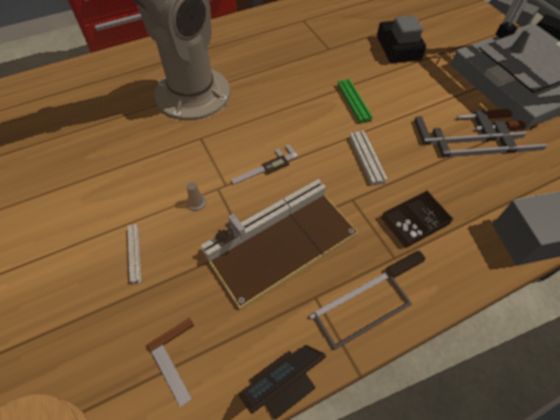

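Candidates for the bar: white wide profile at top (154,258), thin square bar (409,221), green look-alike (124,347), and a stack of profiles at the right (550,220). The bar is most likely (154,258). I'll check it in a crop and by its measurements.

```bash
python3 - <<'E'
from h import *
d=load('top0'); s=load('scene0')
crop(d,110,200,210,310,6,'c_bar'); crop(d,195,130,365,250,4,'c_board'); crop(s,190,170,370,310,4,'s_board')
np.set_printoptions(precision=4,suppress=True)
P=cloud(d); Q=cloud(s)
def rect(P,box,zl,zh,name,ex=None):
    p=P[box[1]:box[3],box[0]:box[2]].reshape(-1,3); p=p[(p[:,2]>zl)&(p[:,2]<zh)]
    r=cv2.minAreaRect(p[:,:2].astype(np.float32)*1000); print(name,len(p),r,'z',np.median(p[:,2]))
rect(P,(130,205,185,310),.012,.035,'bar top'); rect(Q,(335,120,400,195),.012,.035,'bar scene')
rect(P,(395,180,425,260),.012,.035,'sq')
rect(P,(195,130,365,250),.044,.058,'fence top'); rect(Q,(190,170,340,270),.044,.058,'fence sc')
rect(P,(195,130,365,250),.012,.026,'board'); rect(Q,(190,170,370,310),.012,.026,'board sc')
for n,A in(('top',P[130:250,195:365]),('sc',Q[170:310,190:370])):
    p=A.reshape(-1,3); p=p[p[:,2]>.06]; print(n,len(p),p.min(0),p.max(0))
E
```

```text
bar top 1112 ((449.0721130371094, 347.8446960449219), (56.40665054321289, 227.69529724121094), 71.4807357788086) z 0.01903900197058025
bar scene 743 ((451.6116638183594, 350.8787841796875), (54.3664665222168, 228.89004516601562), 73.0507583618164) z 0.01842368223868985
sq 469 ((473.5983581542969, -322.86236572265625), (21.49095344543457, 149.6156768798828), 76.54624938964844) z 0.019435762354976353
fence top 1169 ((539.880615234375, -4.1521759033203125), (31.922527313232422, 339.2692565917969), 7.487316131591797) z 0.05213417710670199
fence sc 1245 ((470.8813171386719, -9.451751708984375), (173.70584106445312, 340.9016418457031), 7.365362644195557) z 0.050830702345388716
board 6715 ((664.909423828125, 15.882980346679688), (314.2657470703125, 348.41253662109375), 7.497732162475586) z 0.018625653739089747
board sc 7539 ((617.18408203125, 41.17437744140625), (482.0441589355469, 338.96575927734375), 75.24373626708984) z 0.017399725668406203
top 345 [ 0.5274 -0.1356  0.06  ] [ 0.5905 -0.0769  0.1244]
sc 464 [ 0.3863 -0.1439  0.06  ] [ 0.5937 -0.0755  0.1219]
```

View pics/c_bar.png

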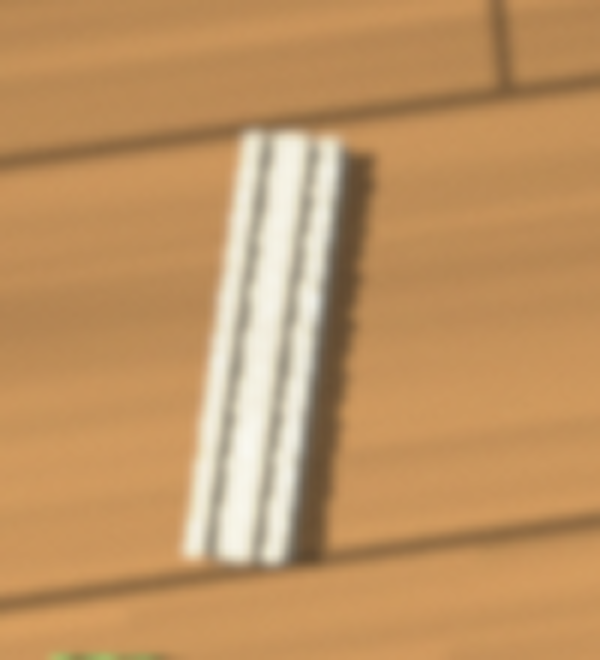

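View pics/c_board.png

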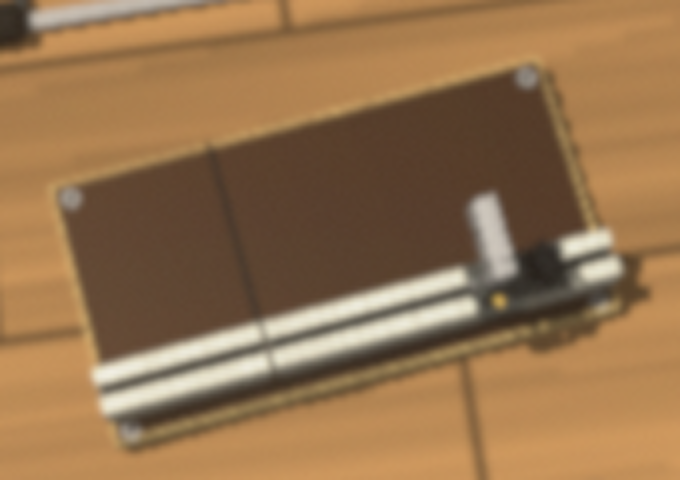

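View pics/s_board.png

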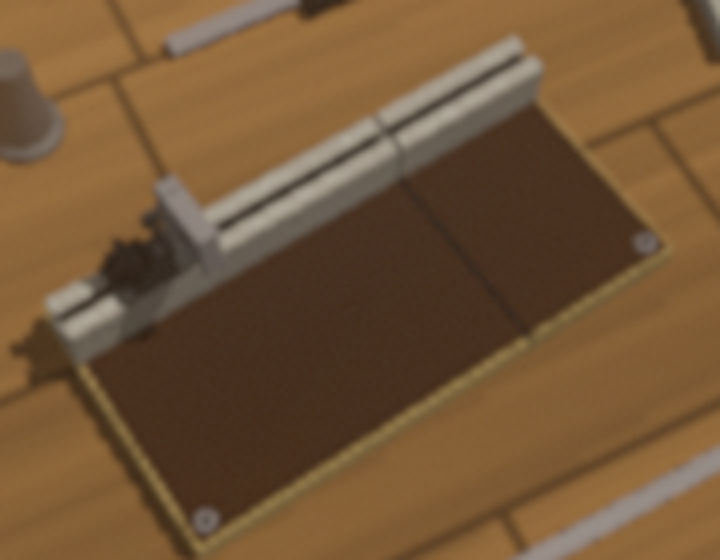

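```bash
python3 - <<'E'
from h import *
np.set_printoptions(precision=4,suppress=True)
d=load('top0'); s=load('scene0')
for n,(a,b) in dict(TL=(243,130),TR=(342,140),TR2=(320,138),BL=(183,557),BR=(292,565),BR2=(262,563)).items(): print(n,onz(d,110+a/6,200+b/6,.02),end=' ')
print()
# board corners and fence
for n,(a,b,z) in dict(openL=(50,187,.018),openR=(543,60,.018),fenceTopL_face=(93,368,.052),fenceTopL_back=(103,415,.052),fTopR_face=(610,232,.052),fTopR_back=(624,272,.052),robotL=(120,447,.018),slot=(208,148,.018),slotfence=(262,325,.052)).items(): print(n,onz(d,195+a/4,130+b/4,z))
print('scene')
for n,(a,b,z) in dict(openL=(670,248,.018),openR=(203,552,.018),fL_face=(542,65,.052),fL_back=(517,38,.052),fR_face=(68,328,.052),fR_back=(47,302,.052),slot=(530,337,.018)).items(): print(n,onz(s,190+a/4,170+b/4,z))
Pt=cloud(d)[130:250,195:365].reshape(-1,3); Ps=cloud(s)[170:310,190:370].reshape(-1,3)
def fence(p):
    p=p[(p[:,2]>.046)&(p[:,2]<.056)&(p[:,0]<.6)]; 
    # ransac-ish: minAreaRect 
    return p
# fine fence: fit line through mid
p=fence(Pt); c=p.mean(0); v=np.linalg.svd(p[:,:2]-c[:2],full_matrices=False)[2][0]; print(c,v)
for nm,p in(('t',Pt),('s',Ps)):
    h=p[(p[:,2]>.058)&(p[:,0]>.5)]; e=np.array([.1305,-.9914]); 
    # board coords
    for z in np.arange(.06,.13,.01):
        q=h[(h[:,2]>z)&(h[:,2]<z+.01)]
        if len(q): print(nm,round(z,3),len(q),'along',(q[:,:2]@e).min(),(q[:,:2]@e).max(),'perp',(q[:,:2]@[-.9914,-.1305]).min(),(q[:,:2]@[-.9914,-.1305]).max())
E
```

```text
TL [0.563  0.3418 0.02  ] TR [0.5527 0.2999 0.02  ] TR2 [0.5549 0.3092 0.02  ] BL [0.3857 0.3809 0.02  ] BR [0.376  0.3362 0.02  ] BR2 [0.3786 0.3485 0.02  ] 
openL [0.6637 0.1828 0.018 ]
openR [ 0.7061 -0.1562  0.018 ]
fenceTopL_face [0.5309 0.1651 0.052 ]
fenceTopL_back [0.5003 0.1623 0.052 ]
fTopR_face [ 0.5728 -0.1722  0.052 ]
fTopR_back [ 0.5456 -0.1764  0.052 ]
robotL [0.4843 0.1571 0.018 ]
slot [0.6759 0.0756 0.018 ]
slotfence [0.5435 0.0563 0.052 ]
scene
openL [0.6683 0.1844 0.018 ]
openR [ 0.7152 -0.1484  0.018 ]
fL_face [0.5339 0.1687 0.052 ]
fL_back [0.5084 0.1652 0.052 ]
fR_face [ 0.5729 -0.1664  0.052 ]
fR_back [ 0.552  -0.1711  0.052 ]
slot [0.6823 0.0774 0.018 ]
[0.5365 0.017  0.0519] [-0.128   0.9918]
t 0.06 56 along 0.1485915346850607 0.20484283755716268 perp -0.5490084073627103 -0.5118447567783909
t 0.07 106 along 0.14770980654250276 0.2074096876016662 perp -0.5469716471298273 -0.5115666632004781
t 0.08 21 along 0.149405107609456 0.20608265778167276 perp -0.5545979811405444 -0.5236460260522949
t 0.09 16 along 0.1546847027509289 0.16414294710879088 perp -0.5738761154
[... 326 characters left out ...]
s 0.06 44 along 0.16005471795582066 0.20693751614604872 perp -0.5521736378420421 -0.512517658379501
s 0.07 124 along 0.16236473985126396 0.20448351689759797 perp -0.5492554070592001 -0.512493507993082
s 0.08 10 along 0.1522489343024726 0.19342624458182353 perp -0.5775031012345594 -0.5304377929800725
s 0.09 34 along 0.15379758932656964 0.16610761014804723 perp -0.5784366909654014 -0.530169712929701
s 0.1 39 along 0.15180333086247025 0.16617643753084918 perp -0.5767717736124046 -0.5265286435084887
s 0.11 128 along 0.1519601865523944 0.16587283189350197 perp -0.5761539456114025 -0.5246194877111741
s 0.12 9 along 0.15249317738282542 0.1646133428895964 perp -0.5751000502737119 -0.5517575544644137
```

Bar check: the crop shows a white profile with two slots in its top face, roughly 43 x 181 mm at (154,258). That makes it the wide aluminium bar; the green one is separate. Next I'll refine the bar and cone positions and plan the move to the stop.

```bash
cat >> h.py <<'E'
ang=np.radians(7.2); EX=np.array([-np.cos(ang),-np.sin(ang)]); EY=np.array([np.sin(ang),-np.cos(ang)])
def W(p,s): return p*EX+s*EY
def state():
    o=sensors.get_obs(); q=o['tool_rot']; Rm=R.from_quat([q[1],q[2],q[3],q[0]]).as_matrix(); X=np.array(o['eef_pos'])
    f=np.array(o['contact_force'])
    psi=np.degrees(np.arctan2(Rm[1,0],Rm[0,0]))
    print('t %.2f'%o['t'],'X',X.round(4),'p,s',(X[:2]@EX).round(4),(X[:2]@EY).round(4),'psi %.2f'%psi,'tilt',Rm[:,2].round(3),'F',f.round(1),'Fp,Fs',(f[:2]@EX).round(1),(f[:2]@EY).round(1),'w %.3f'%o['gripper_width'],'q',np.round(o['q'],2))
    return X,psi,Rm
def go(target,psi0=None):
    X,psi,Rm=state(); 
    if psi0 is not None:
        a=np.radians(psi0); Rm=np.array([[np.cos(a),np.sin(a),0],[np.sin(a),-np.cos(a),0],[0,0,-1]])
    d=Rm.T@(np.array(target)-X); print('target',np.round(target,4),'tool shift',d.round(4),'n50 %.1f'%(np.linalg.norm(d)/.05))
E
python3 - <<'E'
from h import *
np.set_printoptions(precision=4,suppress=True)
s=load('scene0'); d=load('top0'); crop(s,340,120,400,195,8,'s_bar')
for Z,b in((cloud(d),(330,245,365,275)),(cloud(s),(180,175,210,215))):
    q=Z[b[1]:b[3],b[0]:b[2]].reshape(-1,3); q=q[q[:,2]>.03]; print('cone',q.min(0),q.max(0))
go([*W(-.478,.158),.404],97.2)
E
```

```text
cone [ 0.3803 -0.1503  0.0302] [ 0.4123 -0.1222  0.0792]
cone [ 0.3851 -0.1512  0.03  ] [ 0.4136 -0.1191  0.0775]
t 0.10 X [ 0.172  -0.6524  0.4038] p,s -0.0889 0.6689 psi 14.77 tilt [-0.001  0.002 -1.   ] F [ 0.5 -0.1  1.1] Fp,Fs -0.5 0.2 w 1.000 q [ 1.2   0.48  0.02  1.56 -0.01  1.11 -0.08]
target [ 0.494  -0.0968  0.404 ] tool shift [ 0.5109  0.3891 -0.0002] n50 12.8
```

View pics/s_bar.png

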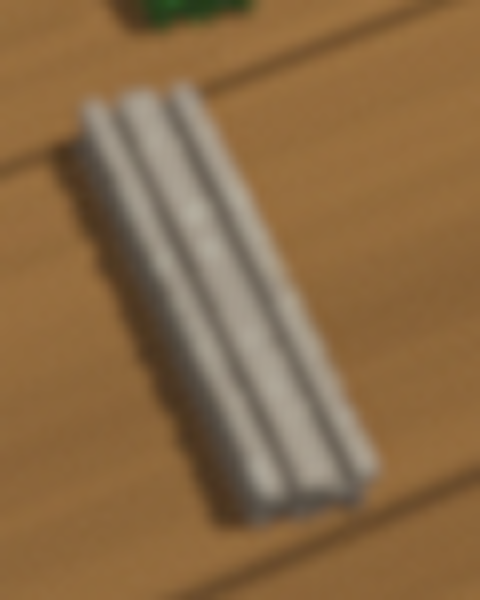

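The scene crop shows the bar's top-face corners at about (82,103), (195,80), (250,500) and (380,468).

Call:
play_rows --pt "0 0 0 -8.24" --pt "0 0 0 -8.24" --pt "0 0 0 -8.24" --pt "0 0 0 -8.24" --pt "0 0 0 -8.24" --pt "0 0 0 -8.24" --pt "0 0 0 -8.24" --pt "0 0 0 -8.24" --pt "0 0 0 -8.24" --pt "0 0 0 -8.24" --claw 0 --force 60

```text
t: 1.1
eef_pos: [0.172, -0.6526, 0.4041]
tool_rot: [-0.0, 0.659, 0.752, 0.0]
contact_force: [0.3, 0.7, -0.4]
gripper_width: 0.001
```

Call:
play_rows --pt "0.0365 0.0278 0 0" --pt "0.0365 0.0278 0 0" --pt "0.0365 0.0278 0 0" --pt "0.0365 0.0278 0 0" --pt "0.0365 0.0278 0 0" --pt "0.0365 0.0278 0 0" --pt "0.0365 0.0278 0 0" --pt "0.0365 0.0278 0 0" --pt "0.0365 0.0278 0 0" --pt "0.0365 0.0278 0 0" --pt "0.0365 0.0278 0 0" --pt "0.0365 0.0278 0 0" --pt "0.0365 0.0278 0 0" --pt "0.0365 0.0278 0 0" --pt "0 0 0 0"

```text
t: 2.6
eef_pos: [0.4966, -0.0907, 0.4052]
tool_rot: [-0.0, 0.658, 0.753, 0.002]
contact_force: [-0.1, 0.2, -0.7]
gripper_width: 0.004
```

```bash
python3 - <<'E'
from h import *
np.set_printoptions(precision=4,suppress=True)
s=load('scene0')
c=[onz(s,340+a/8,120+b/8,.02) for a,b in((82,103),(195,80),(250,500),(380,468))]; print(c,np.mean(c,0))
go([*W(-.478,.158),.261])
E
```

```text
[array([0.3836, 0.3433, 0.02  ]), array([0.3923, 0.3859, 0.02  ]), array([0.5587, 0.2978, 0.02  ]), array([0.5669, 0.3439, 0.02  ])] [0.4754 0.3427 0.02  ]
t 2.60 X [ 0.4966 -0.0907  0.4052] p,s -0.4813 0.1522 psi 97.74 tilt [ 0.002  0.003 -1.   ] F [-0.1  0.2 -0.7] Fp,Fs 0.1 -0.2 w 0.004 q [ 0.61  0.26 -0.65  1.92  0.18  1.02  0.03]
target [ 0.494  -0.0968  0.261 ] tool shift [-0.0062 -0.0038  0.1441] n50 2.9
```

Call:
play_rows --pt "-0.003 -0.001 0.03 0" --pt "-0.002 -0.001 0.04 0" --pt "0 0 0.04 0" --pt "0 0 0.033 0" --pt "0 0 0 0"

```text
t: 3.1
eef_pos: [0.4908, -0.1027, 0.2578]
tool_rot: [-0.004, 0.661, 0.75, -0.002]
contact_force: [0.3, -0.0, -0.2]
gripper_width: -0.002
```

```bash
python3 - <<'E'
from h import *
d=grab('scene','s1'); crop(d,170,100,320,260,4,'s1c'); d=grab('top','t1'); crop(d,260,130,380,250,5,'t1c')
state()
E
```

```text
t 3.20 X [ 0.4931 -0.1025  0.262 ] p,s -0.4764 0.1635 psi 97.17 tilt [-0.001  0.    -1.   ] F [ 0.9 -0.1  0.3] Fp,Fs -0.9 0.2 w -0.002 q [ 0.54  0.45 -0.56  2.05  0.36  0.73 -0.12]
```

View pics/s1c.png

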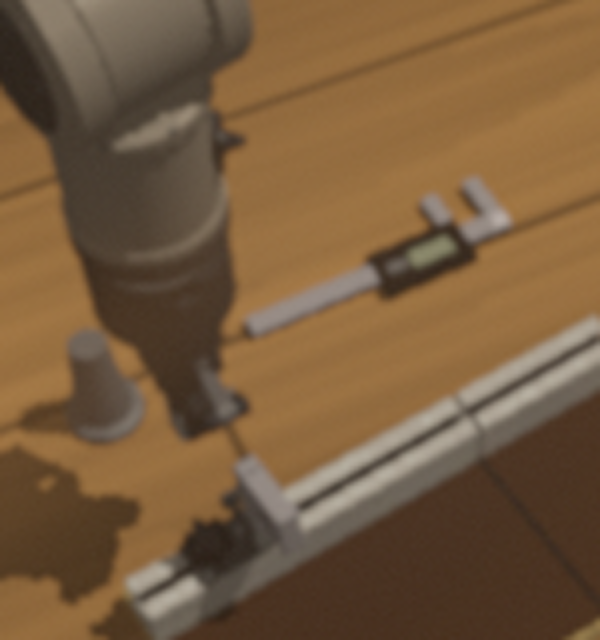

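View pics/t1c.png

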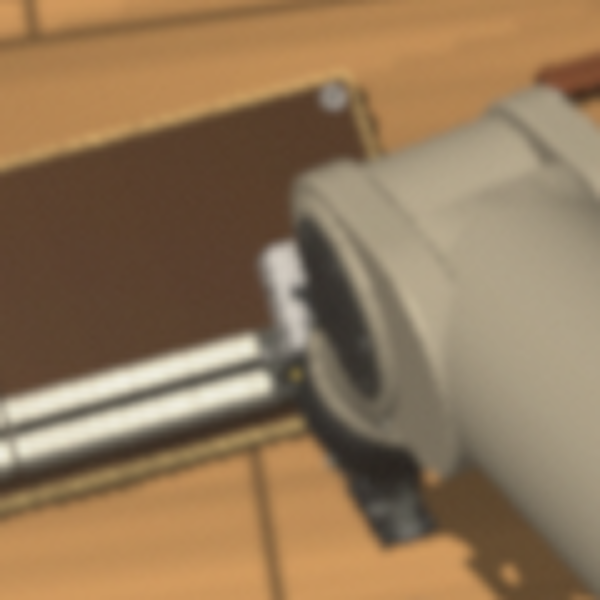

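Picture: the closed fingertips are at about (215,405) in the scene crop, directly behind the upright stop at (265,500). The cone and caliper are clear. Now I'll push.

Call:
play_rows --pt "0.0055 0.005 0 0" --pt "0 0.012 0 0" --pt "0 0.012 0 0" --pt "0 0.008 0 0" --pt "0 0.008 0 0" --pt "0 0.008 0 0" --pt "0 0 0 0"

```text
t: 3.9
eef_pos: [0.5461, -0.09, 0.2618]
tool_rot: [0.0, 0.661, 0.75, 0.001]
contact_force: [0.3, -0.6, -0.0]
gripper_width: 0.001
```

```bash
python3 - <<'E'
from h import *
d=grab('scene','s2'); crop(d,170,100,320,260,4,'s2c')
state()
E
```

```text
t 3.95 X [ 0.5455 -0.0901  0.2616] p,s -0.5299 0.1578 psi 97.18 tilt [ 0.  0. -1.] F [ 0.  -0.6  0.1] Fp,Fs 0.1 0.6 w 0.000 q [ 0.48  0.52 -0.55  1.94  0.37  0.78 -0.15]
```

View pics/s2c.png

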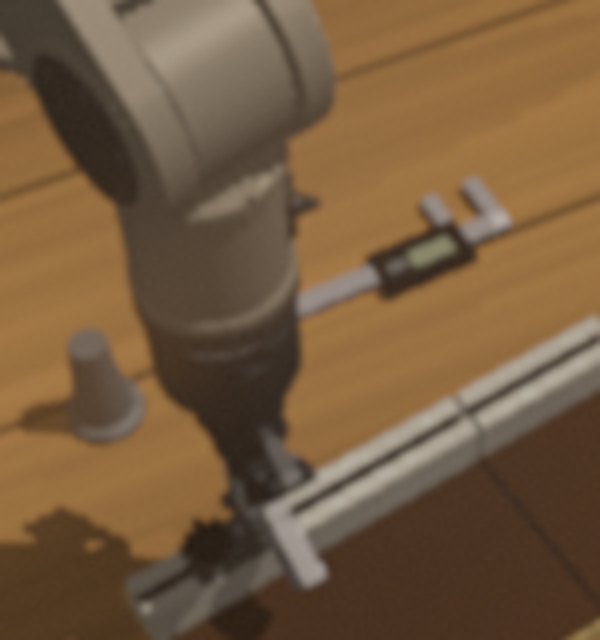

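The stop is tipping: its limb is now leaning over at (295,550) in the crop. I'll keep going.

Call:
play_rows --pt "0 0.008 0 0" --pt "0 0.008 0 0" --pt "0 0.008 0 0" --pt "0 0.006 0 0" --pt "0 0 0 0"

```text
t: 4.45
eef_pos: [0.5758, -0.0862, 0.2618]
tool_rot: [0.0, 0.661, 0.75, 0.0]
contact_force: [0.2, -0.1, -0.0]
gripper_width: -0.006
```

```bash
python3 - <<'E'
from h import *
d=grab('scene','s3'); crop(d,170,100,320,260,4,'s3c')
state()
E
```

```text
t 4.50 X [ 0.5752 -0.0864  0.2616] p,s -0.5599 0.1578 psi 97.18 tilt [ 0.  0. -1.] F [-0.1 -0.1  0. ] Fp,Fs 0.2 0.1 w -0.000 q [ 0.45  0.56 -0.54  1.87  0.38  0.82 -0.16]
```

View pics/s3c.png

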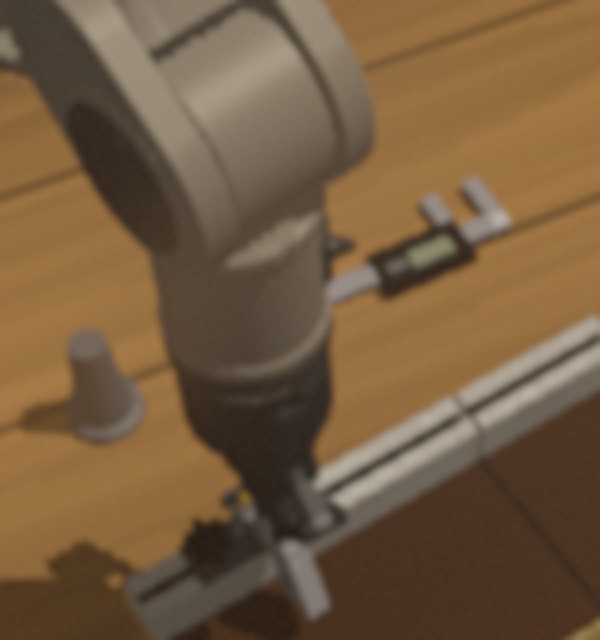

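The stop is tipped well over, near the detent. Now I'll press down on the pad.

Call:
play_rows --pt "0 0.005 0 0" --pt "0 0.004 0.003 0" --pt "0 0 0.004 0" --pt "0 0 0.004 0" --pt "0 0 0.003 0" --pt "0 0 0.003 0" --pt "0 0 0 0"

```text
t: 5.2
eef_pos: [0.5837, -0.0853, 0.2447]
tool_rot: [-0.0, 0.662, 0.75, -0.0]
contact_force: [-0.0, 0.2, -0.2]
gripper_width: 0.003
```

Call:
play_rows --pt "0 0 0.002 0" --pt "0 0 0.002 0" --pt "0 0 0 0"

```text
t: 5.5
eef_pos: [0.5839, -0.085, 0.2441]
tool_rot: [0.001, 0.662, 0.75, -0.001]
contact_force: [-12.3, -0.8, 31.7]
gripper_width: 0.003
```

```bash
python3 - <<'E'
from h import *
d=grab('scene','s4'); crop(d,170,100,320,260,4,'s4c')
state()
E
```

```text
t 5.55 X [ 0.5839 -0.085   0.2442] p,s -0.5686 0.1575 psi 97.16 tilt [ 0.001 -0.002 -1.   ] F [-12.   -1.1  32. ] Fp,Fs 12.0 -0.4 w 0.006 q [ 0.43  0.59 -0.52  1.86  0.4   0.8  -0.18]
```

View pics/s4c.png

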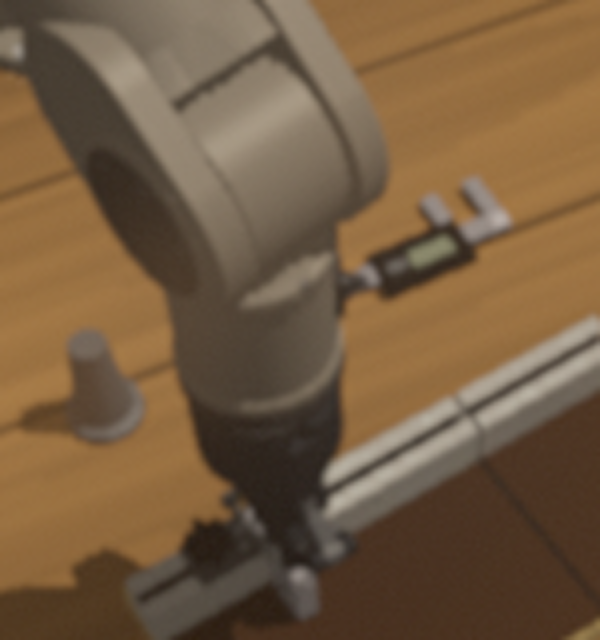

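Tip height 0.0712 m with a firm 32 N reaction matches the home height of 71 mm. I'll lift off and check.

Call:
play_rows --pt "0 0 -0.01 0" --pt "0 0 -0.03 0" --pt "0.03 0 -0.04 0" --pt "0.05 0 -0.01 0" --pt "0.05 0 0 0" --pt "0.05 0 0 0" --pt "0.05 0 0 0" --pt "0.02 0 0 0" --claw 0.0854

```text
t: 6.35
eef_pos: [0.5509, 0.1675, 0.3311]
tool_rot: [-0.001, 0.659, 0.752, 0.001]
contact_force: [0.3, -0.4, -0.7]
gripper_width: 0.998
```

```bash
python3 - <<'E'
from h import *
d=grab('scene','s5'); crop(d,190,170,340,290,5,'s5c'); d=grab('top','t5'); crop(d,270,150,370,230,6,'t5c')
P=cloud(d)[150:230,270:370].reshape(-1,3); h=P[(P[:,2]>.064)&(P[:,2]<.075)]
p=h[:,:2]@EX; s=h[:,:2]@EY; m=p<-.55
print('limb p',p.min(),'s',np.percentile(s[m],[2,50,98]),'z',np.median(h[m,2]))
go([.4727,.342,.3])
E
```

```text
limb p -0.5859018991919315 s [0.15215694 0.15852228 0.16571427] z 0.07118346960991377
t 6.45 X [0.5513 0.1662 0.3308] p,s -0.5678 -0.0958 psi 97.57 tilt [ 0.     0.003 -1.   ] F [ 0.6 -0.2  0.3] Fp,Fs -0.6 0.3 w 1.005 q [ 0.09  0.47 -0.63  1.83  0.34  0.94 -0.56]
target [0.4727 0.342  0.3   ] tool shift [ 0.1845 -0.0548  0.0313] n50 3.9
```

View pics/s5c.png

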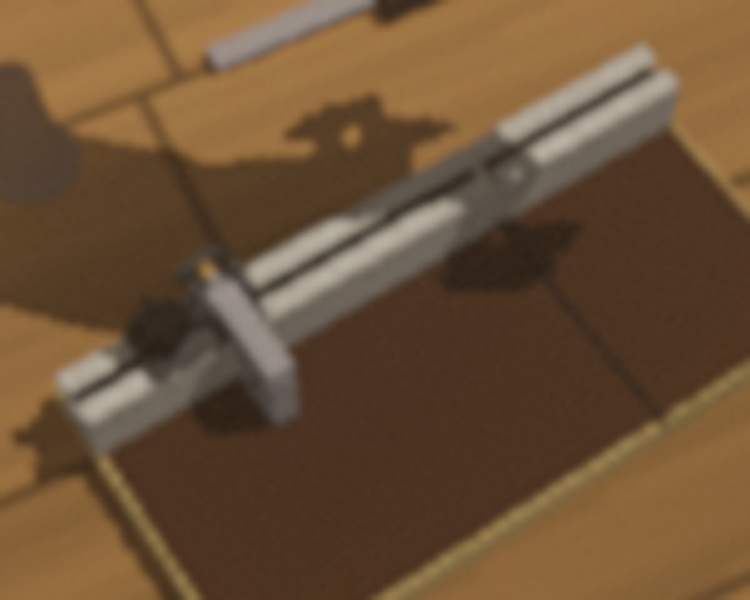

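View pics/t5c.png

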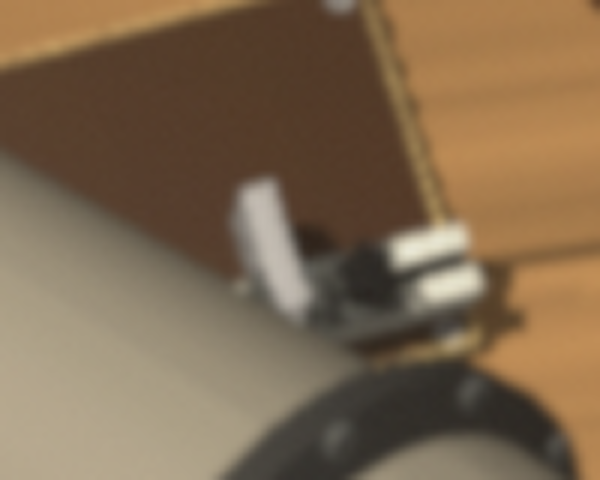

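Both views show the stop limb lying level (scene crop (255,340), z 0.0712), so the stop is home. Its working side is at s≈0.1515. Next is the bar.

Call:
play_rows --pt "0.037 -0.011 0 0" --pt "0.037 -0.011 0 0" --pt "0.037 -0.011 0 0" --pt "0.037 -0.011 0 0" --pt "0.037 -0.011 0 0" --pt "0 0 0 -7.75" --pt "0 0 0 -7.75" --pt "0 0 0 -7.75" --pt "0 0 0 -7.75" --pt "0 0 0 -7.75" --pt "0 0 0 -7.75" --pt "0 0 0 -7.75" --pt "0 0 0 -7.75" --pt "0 0 0 -7.75" --pt "0 0 0 0"

```text
t: 7.95
eef_pos: [0.476, 0.3368, 0.3299]
tool_rot: [-0.0, 0.114, 0.993, -0.0]
contact_force: [0.4, -0.5, 0.6]
gripper_width: 1.0
```

```bash
python3 - <<'E'
from h import *
d=grab('scene','s6'); crop(d,320,60,440,200,4,'s6c')
go([.4727,.342,.165])
E
```

```text
t 8.00 X [0.4758 0.3371 0.33  ] p,s -0.5143 -0.2748 psi 166.65 tilt [-0.001 -0.001 -1.   ] F [ 0.8  0.2 -1.1] Fp,Fs -0.8 -0.1 w 0.998 q [-0.04  0.58 -0.93  1.8   0.54  1.03  0.16]
target [0.4727 0.342  0.165 ] tool shift [0.0041 0.0042 0.165 ] n50 3.3
```

View pics/s6c.png

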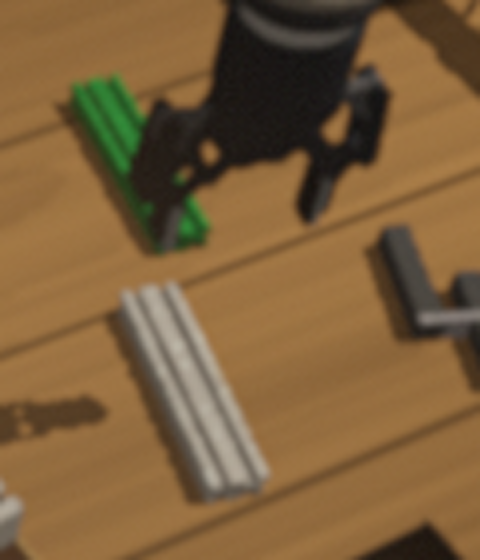

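The jaws straddle the bar, aligned with it, so I'll descend and grip.

Call:
play_rows --pt "0.004 0.004 0.03 0" --pt "0 0 0.04 0" --pt "0 0 0.04 0" --pt "0 0 0.03 0" --pt "0 0 0.013 0" --pt "0 0 0 0"

```text
t: 8.6
eef_pos: [0.4718, 0.3424, 0.1761]
tool_rot: [-0.001, 0.115, 0.993, -0.001]
contact_force: [-0.3, 0.5, 0.1]
gripper_width: 1.004
```

Call:
play_rows --pt "0 0 0 0" --pt "0 0 0 0" --pt "0 0 0 0" --pt "0 0 0 0" --pt "0 0 0 0" --pt "0 0 0 0" --pt "0 0 0 0" --pt "0 0 0 0" --claw 0.02 --force 50

```text
t: 9.4
eef_pos: [0.4725, 0.3437, 0.179]
tool_rot: [0.001, 0.114, 0.993, 0.001]
contact_force: [-0.4, -0.6, 6.6]
gripper_width: 0.453
```

```bash
python3 - <<'E'
from h import *
d=grab('scene','s7'); crop(d,320,60,440,200,4,'s7c')
state()
E
```

```text
t 9.45 X [0.4725 0.3436 0.179 ] p,s -0.5119 -0.2817 psi 166.89 tilt [ 0.002  0.001 -1.   ] F [ 0.1 -0.4  6.9] Fp,Fs -0.1 0.4 w 0.453 q [-0.16  0.77 -0.78  1.88  0.75  0.8  -0.01]
```

View pics/s7c.png

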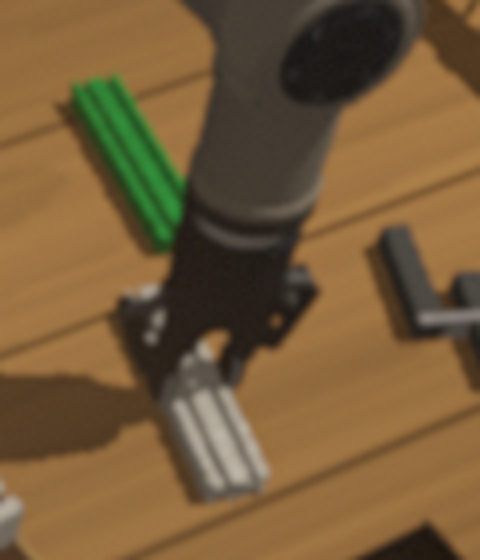

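The grip holds at 0.453 × 85 ≈ 39 mm, which confirms the wide bar. I'll lift it, turn it and carry it.

Call:
play_rows --pt "0 0 -0.02 0" --pt "0 0 -0.03 0" --pt "0 0 -0.03 0" --pt "0 0 -0.03 0" --pt "0 0 -0.02 0" --pt "0 0 0 7.0" --pt "0 0 0 7.0" --pt "0 0 0 7.0" --pt "0 0 0 7.0" --pt "0 0 0 7.0" --pt "0 0 0 7.0" --pt "0 0 0 7.0" --pt "0 0 0 7.0" --pt "0 0 0 7.0" --pt "0 0 0 6.7" --pt "0 0 0 0"

```text
t: 11.05
eef_pos: [0.4715, 0.3434, 0.3088]
tool_rot: [0.0, 0.661, 0.75, 0.0]
contact_force: [0.2, -0.6, -1.0]
gripper_width: 0.453
```

```bash
python3 - <<'E'
from h import *
d=grab('scene','s8'); crop(d,290,40,440,190,4,'s8c'); d=grab('top','t8'); crop(d,110,180,230,300,5,'t8c')
go([*W(-.597,.045),.309])
E
```

```text
t 11.15 X [0.4717 0.3433 0.3084] p,s -0.511 -0.2815 psi 97.42 tilt [ 0.001  0.    -1.   ] F [ 0.5  0.4 -1.9] Fp,Fs -0.6 -0.4 w 0.454 q [-0.25  0.52 -0.64  1.83  0.38  0.92 -0.93]
target [0.5979 0.0302 0.309 ] tool shift [-0.3268  0.0848 -0.0007] n50 6.8
```

View pics/s8c.png

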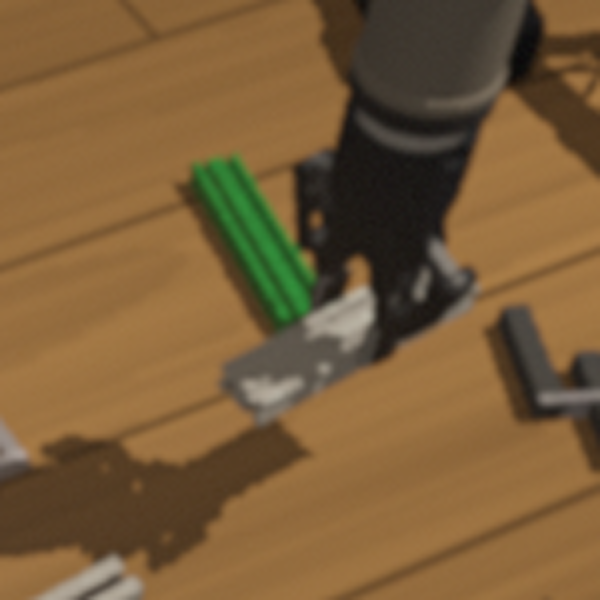

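View pics/t8c.png

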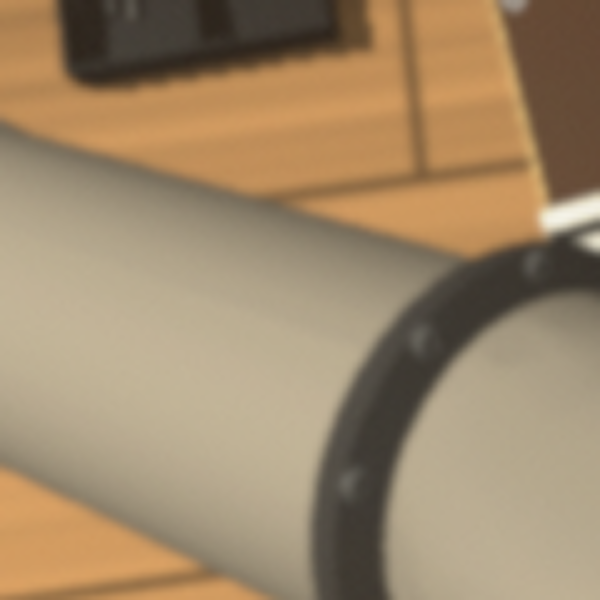

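The bar is held level and square. I'll carry it over the board with its end short of the stop.

Call:
play_rows --pt "-0.0408 0.0106 0 0" --pt "-0.0408 0.0106 0 0" --pt "-0.0408 0.0106 0 0" --pt "-0.0408 0.0106 0 0" --pt "-0.0408 0.0106 0 0" --pt "-0.0408 0.0106 0 0" --pt "-0.0408 0.0106 0 0" --pt "-0.0408 0.0106 0 0" --pt "0 0 0 0" --pt "0 0 0.03 0" --pt "0 0 0.03 0" --pt "0 0 0.025 0" --pt "0 0 0 0"

```text
t: 12.45
eef_pos: [0.5954, 0.0298, 0.2195]
tool_rot: [-0.002, 0.66, 0.751, -0.002]
contact_force: [-0.6, -0.4, -1.4]
gripper_width: 0.454
```

```bash
python3 - <<'E'
from h import *
d=grab('scene','s9'); crop(d,190,120,370,300,4,'s9c')
go([*W(-.597,.045),.203])
E
```

```text
t 12.50 X [0.5964 0.0301 0.2215] p,s -0.5954 0.0449 psi 97.33 tilt [-0.003  0.    -1.   ] F [-0.3  0.8 -0.8] Fp,Fs 0.1 -0.8 w 0.453 q [ 0.24  0.64 -0.53  1.85  0.44  0.78 -0.39]
target [0.5979 0.0302 0.203 ] tool shift [-0.0001  0.0016  0.0185] n50 0.4
```

View pics/s9c.png

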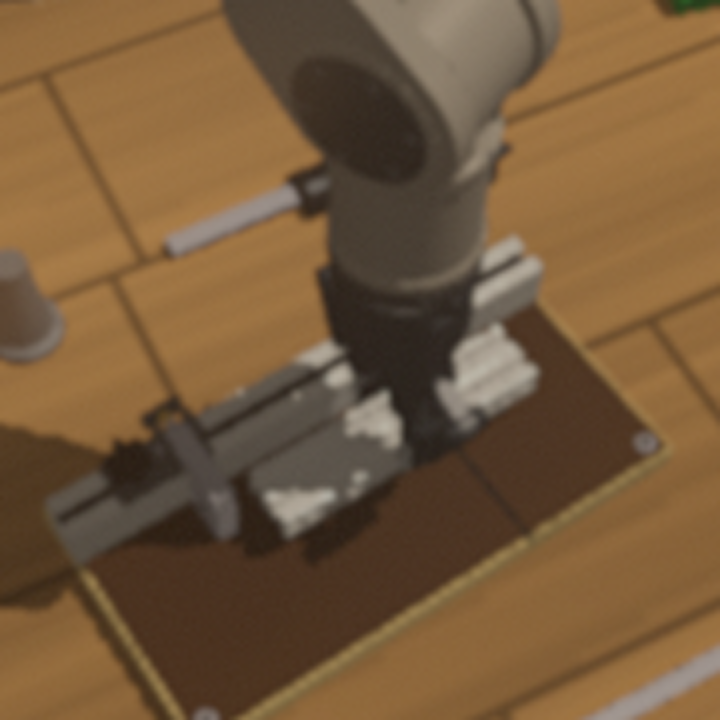

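Call:
play_rows --pt "0 0.001 0.012 0" --pt "0 0 0.006 0" --pt "0 0 0.003 0" --pt "0 0 0.002 0" --pt "0 0 0.002 0" --pt "0 0 0 0"

```text
t: 13.1
eef_pos: [0.5981, 0.0301, 0.1975]
tool_rot: [0.0, 0.661, 0.75, -0.0]
contact_force: [0.4, -0.8, -1.0]
gripper_width: 0.454
```

Call:
play_rows --pt "0 0 0.001 0" --pt "0 0 0.001 0" --pt "0 0 0 0"

```text
t: 13.4
eef_pos: [0.5986, 0.0303, 0.197]
tool_rot: [0.001, 0.661, 0.75, 0.0]
contact_force: [-2.3, -0.5, 9.2]
gripper_width: 0.455
```

The bar is on the board (9 N). I'll release it with a small opening, lift off and look.

Call:
play_rows --pt "0 0 -0.001 0" --pt "0 0 0 0" --pt "0 0 0 0" --pt "0 0 -0.02 0" --pt "0 0 -0.04 0" --pt "0 0 -0.04 0" --pt "0 0.03 -0.02 0" --pt "0 0.04 0 0" --pt "0 0 0 0" --claw 0.052

```text
t: 14.3
eef_pos: [0.6711, 0.0392, 0.3176]
tool_rot: [0.001, 0.662, 0.75, 0.002]
contact_force: [-0.9, -0.6, -1.1]
gripper_width: 0.608
```

```bash
python3 - <<'E'
from h import *
d=grab('scene','s10'); crop(d,190,140,370,310,4,'s10c')
d=grab('top','t10'); crop(d,195,130,365,250,4,'t10c')
state()
E
```

```text
t 14.40 X [0.6677 0.0391 0.3159] p,s -0.6673 0.0449 psi 97.22 tilt [-0.001  0.    -1.   ] F [-1.2  0.2 -0.7] Fp,Fs 1.1 -0.3 w 0.613 q [ 0.24  0.62 -0.56  1.62  0.37  1.02 -0.32]
```

View pics/s10c.png

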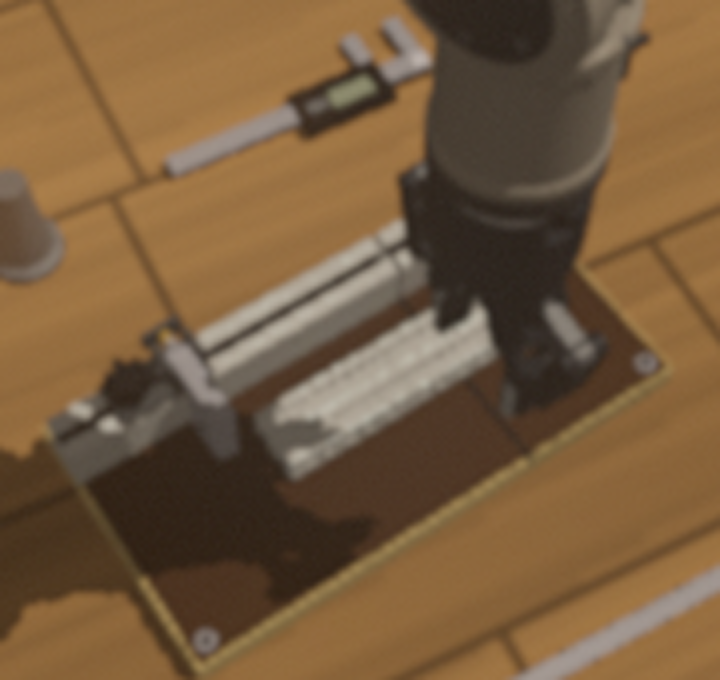

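View pics/t10c.png

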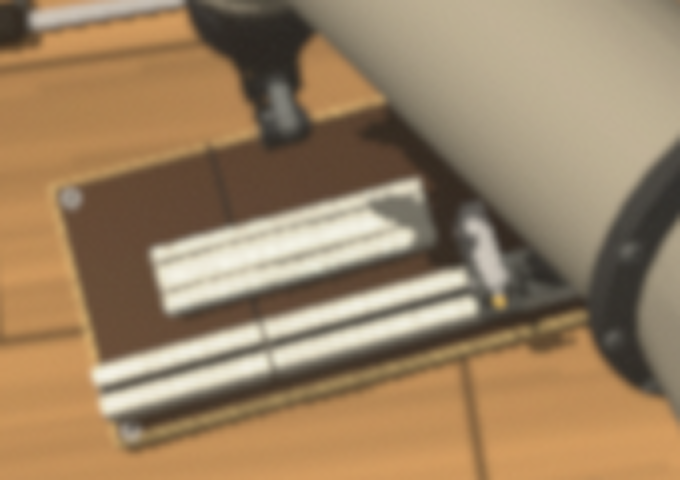

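The bar lies flat on the board, parallel to the fence: top-crop corners (148,248), (420,178), (436,245), with a gap to both fence and stop.

```bash
python3 - <<'E'
from h import *
np.set_printoptions(precision=4,suppress=True)
d=load('t10')
for a,b,z in((148,248,.038),(420,178,.038),(435,240,.038),(165,302,.038),(160,312,.038),(462,212,.07)):
    X=onz(d,195+a/4,130+b/4,z); print(X,'p,s',X[:2]@EX,X[:2]@EY)
d=load('s10')
for a,b,z in((290,460,.038),(255,410,.038),(420,310,.038),(498,348,.038)):
    X=onz(d,190+a/4,140+b/4,z); print('sc',X,'p,s',X[:2]@EX,X[:2]@EY)
E
```

```text
[0.6074 0.1223 0.038 ] p,s -0.6179642875424731 -0.04523927798496084
[ 0.6295 -0.059   0.038 ] p,s -0.6171859685704446 0.13745226086423706
[ 0.5868 -0.0622  0.038 ] p,s -0.5743835622909216 0.13525258250882347
[0.5703 0.1158 0.038 ] p,s -0.5803155200784832 -0.04343519915116493
[0.5642 0.1198 0.038 ] p,s -0.5747727298427984 -0.048143796919843274
[ 0.5942 -0.0783  0.07  ] p,s -0.5796721928723924 0.1521119153096404
sc [ 0.6298 -0.0541  0.038 ] p,s -0.618051286428555 0.1325843228915884
sc [ 0.5913 -0.0584  0.038 ] p,s -0.5793099574917427 0.13201151686099127
sc [0.5738 0.0608 0.038 ] p,s -0.5768963895954242 0.011635252753675565
sc [0.6184 0.0901 0.038 ] p,s -0.6248300009051142 -0.01187186827423835
```

Call:
play_rows --pt "0 0.005 0 0" --pt "0 0 0.03 0" --pt "0 0 0.03 0" --pt "0 0 0.03 0" --pt "0 0 0.02 0" --pt "0 0 0.009 0" --pt "0 0 0 0" --claw 0

```text
t: 15.1
eef_pos: [0.6717, 0.0394, 0.1963]
tool_rot: [-0.001, 0.661, 0.75, -0.001]
contact_force: [0.7, 0.3, -0.3]
gripper_width: 0.001
```

```bash
python3 - <<'E'
from h import *
go([*W(-.605,.046),.197])
E
```

```text
t 15.10 X [0.6717 0.0394 0.1963] p,s -0.6713 0.0451 psi 97.24 tilt [-0.003 -0.    -1.   ] F [ 0.7  0.3 -0.3] Fp,Fs -0.7 -0.2 w 0.001 q [ 0.19  0.76 -0.5   1.67  0.46  0.83 -0.38]
target [0.606  0.0302 0.197 ] tool shift [-0.0009 -0.0663 -0.0006] n50 1.3
```

Call:
play_rows --pt "0 -0.01 0 0" --pt "0 -0.01 0 0" --pt "0 -0.01 0 0" --pt "0 -0.008 0 0" --pt "0 -0.006 0 0" --pt "0 -0.006 0 0" --pt "0 -0.005 0 0" --pt "0 -0.005 0 0" --pt "0 0 0 0"

```text
t: 16.0
eef_pos: [0.6123, 0.0319, 0.1974]
tool_rot: [-0.0, 0.661, 0.75, -0.0]
contact_force: [0.1, 0.0, 1.2]
gripper_width: -0.002
```

Call:
play_rows --pt "0 -0.003 0 0" --pt "0 -0.003 0 0" --pt "0 0 0 0"

```text
t: 16.3
eef_pos: [0.6067, 0.0312, 0.1974]
tool_rot: [-0.0, 0.661, 0.75, -0.0]
contact_force: [-0.6, 0.8, 0.1]
gripper_width: 0.0
```

```bash
python3 - <<'E'
from h import *
d=grab('scene','s11'); crop(d,190,140,370,310,4,'s11c')
d=grab('top','t11'); crop(d,195,130,365,250,4,'t11c')
state()
E
```

```text
t 16.40 X [0.607  0.0313 0.1975] p,s -0.6061 0.0451 psi 97.22 tilt [-0. -0. -1.] F [ 0.6  0.1 -0.5] Fp,Fs -0.6 -0.1 w -0.000 q [ 0.22  0.68 -0.51  1.83  0.47  0.75 -0.42]
```

View pics/s11c.png

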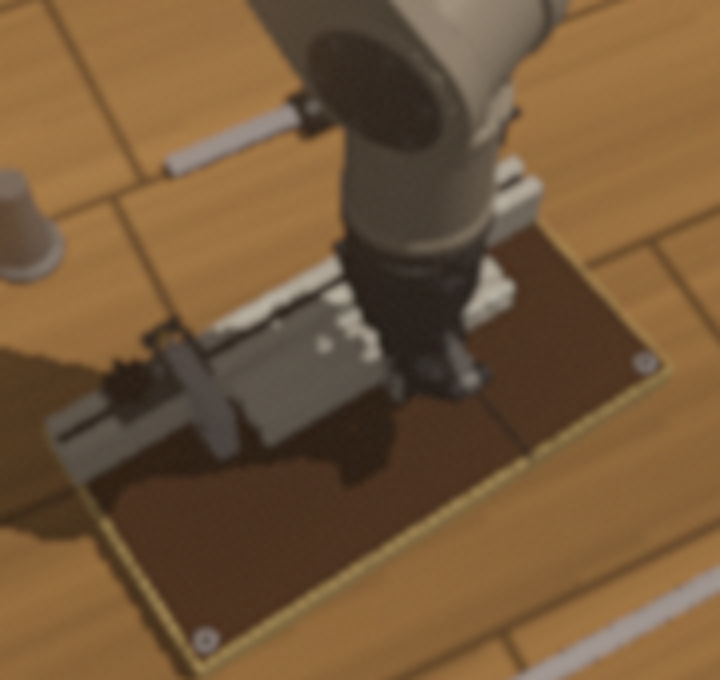

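View pics/t11c.png

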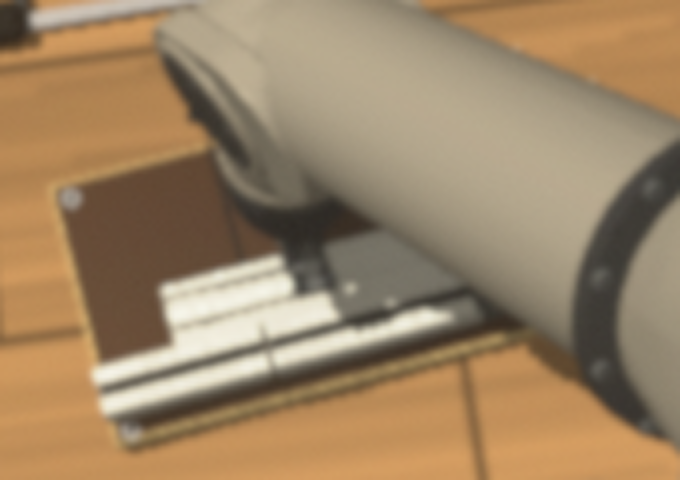

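Nearly at the fence and no contact force yet. I'll continue in small steps.

Call:
play_rows --pt "0 -0.002 0 0" --pt "0 -0.002 0 0" --pt "0 0 0 0"

```text
t: 16.7
eef_pos: [0.6039, 0.0309, 0.198]
tool_rot: [0.001, 0.661, 0.75, 0.001]
contact_force: [3.7, 1.1, -0.1]
gripper_width: 0.003
```

Call:
play_rows --pt "0 -0.002 0 0" --pt "0 -0.001 0 0" --pt "0 0 0 0"

```text
t: 17.0
eef_pos: [0.6028, 0.0307, 0.1991]
tool_rot: [0.002, 0.661, 0.75, 0.003]
contact_force: [8.2, -0.2, 0.1]
gripper_width: -0.001
```

The bar is against the fence (8 N). I'll back off, lift, go to its free end and push it along to the stop.

Call:
play_rows --pt "0 0.012 0 0" --pt "0 0 -0.03 0" --pt "0 0 -0.04 0" --pt "0.041 -0.013 0 0" --pt "0.041 -0.013 0 0" --pt "0.041 -0.012 0 0" --pt "0 0 0 0"

```text
t: 17.7
eef_pos: [0.5555, 0.156, 0.2678]
tool_rot: [-0.002, 0.657, 0.754, 0.0]
contact_force: [-0.3, -1.1, 1.4]
gripper_width: -0.002
```

```bash
python3 - <<'E'
from h import *
np.set_printoptions(precision=4,suppress=True)
d=grab('scene','s12'); crop(d,190,140,370,310,4,'s12c')
d=grab('top','t12'); crop(d,195,130,365,250,4,'t12c')
go([*W(-.573,-.077),.198])
E
```

```text
t 17.80 X [0.5581 0.1503 0.2673] p,s -0.5726 -0.0791 psi 97.39 tilt [-0.002 -0.001 -1.   ] F [ 0.5 -1.7 -0.5] Fp,Fs -0.2 1.8 w 0.003 q [ 0.07  0.55 -0.58  1.87  0.4   0.83 -0.59]
target [0.5588 0.1482 0.198 ] tool shift [-0.0021  0.0006  0.0693] n50 1.4
```

View pics/s12c.png

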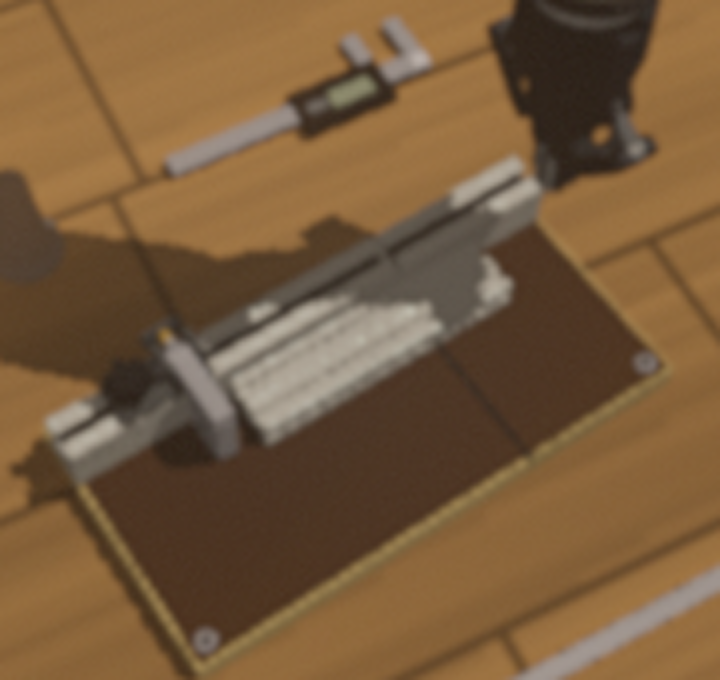

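View pics/t12c.png

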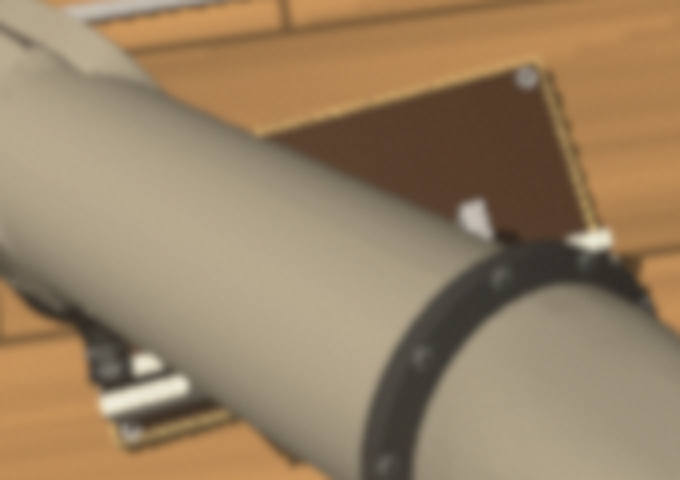

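The bar lies snug along the fence, with a small gap to the stop at (235,410). I'll lower by the free end and push toward the stop.

Call:
play_rows --pt "0.001 0 0.03 0" --pt "0 0 0.03 0" --pt "0 0 0.01 0" --pt "0 0 0 0" --pt "-0.008 0 0 0" --pt "-0.008 0 0 0" --pt "-0.006 0 0 0" --pt "-0.005 0 0 0" --pt "-0.004 0 0 0" --pt "-0.003 0 0 0" --pt "0 0 0 0"

```text
t: 18.9
eef_pos: [0.5631, 0.1159, 0.1976]
tool_rot: [0.0, 0.661, 0.75, -0.0]
contact_force: [0.1, 0.7, -0.1]
gripper_width: 0.002
```

```bash
python3 - <<'E'
from h import *
state()
E
```

```text
t 18.90 X [0.5631 0.1159 0.1976] p,s -0.5732 -0.0444 psi 97.18 tilt [ 0. -0. -1.] F [ 0.1  0.7 -0.1] Fp,Fs -0.2 -0.6 w 0.002 q [ 0.09  0.65 -0.52  1.91  0.48  0.71 -0.6 ]
```

Call:
play_rows --pt "-0.002 0 0 0" --pt "-0.002 0 0 0" --pt "-0.001 0 0 0" --pt "0 0 0 0"

```text
t: 19.3
eef_pos: [0.5635, 0.1126, 0.1976]
tool_rot: [-0.0, 0.661, 0.751, 0.001]
contact_force: [-0.7, 5.2, -1.1]
gripper_width: 0.002
```

Call:
play_rows --pt "-0.001 0 0 0" --pt "-0.001 0 0 0" --pt "0 0 0 0"

```text
t: 19.6
eef_pos: [0.5636, 0.1121, 0.1978]
tool_rot: [-0.001, 0.66, 0.751, 0.002]
contact_force: [-0.4, 8.8, -1.7]
gripper_width: 0.0
```

Call:
play_rows --pt "0.012 0 0 0" --pt "0 0 -0.03 0" --pt "0 0 -0.04 0" --pt "0 0 -0.03 0" --pt "0.01 0 0 0" --pt "0 0 0 0"

```text
t: 20.2
eef_pos: [0.5609, 0.1324, 0.298]
tool_rot: [0.0, 0.661, 0.751, 0.0]
contact_force: [-0.2, 0.3, -0.2]
gripper_width: -0.001
```

```bash
python3 - <<'E'
from h import *
d=grab('scene','s13'); crop(d,190,150,340,290,5,'s13c')
go([*W(-.573,.055),.298])
E
```

```text
t 20.25 X [0.5606 0.1316 0.297 ] p,s -0.5727 -0.0603 psi 97.28 tilt [-0.001 -0.001 -1.   ] F [-1. -0. -1.] Fp,Fs 1.0 -0.1 w 0.004 q [ 0.13  0.51 -0.61  1.86  0.37  0.88 -0.53]
target [0.5754 0.0172 0.298 ] tool shift [-0.1153  0.0002 -0.001 ] n50 2.3
```

View pics/s13c.png

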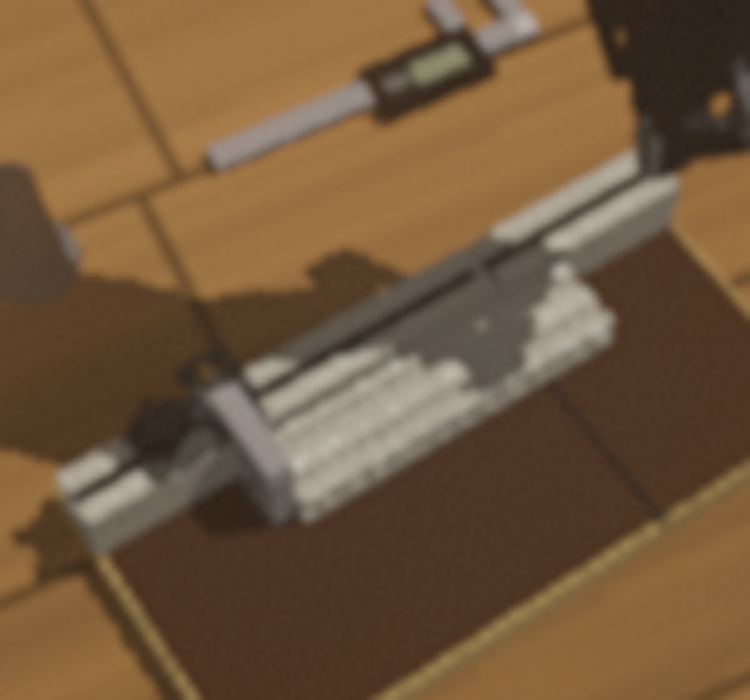

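The bar end is butted at the stop (290,490) and it is snug to the fence. Now I'll move above its middle.

Call:
play_rows --pt "-0.04 0 0 0" --pt "-0.04 0 0 0" --pt "-0.037 0 0 0" --pt "0 0 0.03 0" --pt "0 0 0.03 0" --pt "0 0 0.015 0" --pt "0 0 0.007 0" --pt "0 0 0 0"

```text
t: 21.05
eef_pos: [0.5754, 0.0155, 0.2145]
tool_rot: [-0.001, 0.661, 0.751, -0.001]
contact_force: [0.4, 0.6, -0.3]
gripper_width: 0.004
```

```bash
python3 - <<'E'
from h import *
state()
E
```

```text
t 21.05 X [0.5754 0.0155 0.2145] p,s -0.5728 0.0567 psi 97.27 tilt [-0.002 -0.    -1.   ] F [ 0.4  0.6 -0.3] Fp,Fs -0.5 -0.5 w 0.004 q [ 0.27  0.62 -0.53  1.91  0.45  0.74 -0.39]
```

Call:
play_rows --pt "0 0 0.002 0" --pt "0 0 0.0015 0" --pt "0 0 0.001 0" --pt "0 0 0 0"

```text
t: 21.45
eef_pos: [0.5761, 0.0153, 0.2116]
tool_rot: [0.0, 0.661, 0.75, 0.0]
contact_force: [0.3, 0.4, 1.7]
gripper_width: -0.003
```

```bash
python3 - <<'E'
from h import *
state()
E
```

```text
t 21.45 X [0.5761 0.0153 0.2116] p,s -0.5734 0.057 psi 97.22 tilt [ 0.001 -0.    -1.   ] F [0.3 0.4 1.7] Fp,Fs -0.3 -0.4 w -0.003 q [ 0.26  0.62 -0.52  1.91  0.45  0.73 -0.4 ]
```

Call:
play_rows --pt "0 -0.001 0.001 0" --pt "0 -0.001 0.0005 0" --pt "0 -0.001 0 0" --pt "0 0 0 0"

```text
t: 21.85
eef_pos: [0.5747, 0.0152, 0.2115]
tool_rot: [0.002, 0.661, 0.75, 0.002]
contact_force: [3.0, -0.2, 6.9]
gripper_width: 0.003
```

```bash
python3 - <<'E'
from h import *
state()
E
```

```text
t 21.85 X [0.5747 0.0152 0.2115] p,s -0.5721 0.057 psi 97.22 tilt [ 0.006  0.001 -1.   ] F [ 3.  -0.2  6.9] Fp,Fs -2.9 0.6 w 0.003 q [ 0.26  0.62 -0.52  1.91  0.46  0.72 -0.4 ]
```

Call:
play_rows --pt "0 -0.001 0.001 0" --pt "0 -0.001 0.001 0" --pt "0 -0.001 0.0005 0" --pt "0 0 0 0"

```text
t: 22.25
eef_pos: [0.5737, 0.0151, 0.2114]
tool_rot: [0.004, 0.661, 0.75, 0.004]
contact_force: [3.2, -0.1, 21.6]
gripper_width: 0.006
```

```bash
python3 - <<'E'
from h import *
state()
E
```

```text
t 22.25 X [0.5737 0.0151 0.2114] p,s -0.571 0.0569 psi 97.21 tilt [ 0.012  0.001 -1.   ] F [ 3.2 -0.1 21.6] Fp,Fs -3.2 0.5 w 0.006 q [ 0.26  0.62 -0.52  1.92  0.46  0.71 -0.4 ]
```

The tool is tilting and the tip isn't slipping, so I'll add more horizontal push.

Call:
play_rows --pt "0 -0.002 0 0" --pt "0 -0.002 0 0" --pt "0 0 0 0"

```text
t: 22.55
eef_pos: [0.5706, 0.0149, 0.2114]
tool_rot: [0.005, 0.661, 0.75, 0.006]
contact_force: [6.9, 0.4, 16.4]
gripper_width: -0.001
```

```bash
python3 - <<'E'
from h import *
X,psi,Rm=state(); tip=X+.173*Rm[:,2]; print('tip',tip.round(4),tip[:2]@EX,tip[:2]@EY)
E
```

```text
t 22.55 X [0.5706 0.0149 0.2114] p,s -0.5679 0.0568 psi 97.22 tilt [ 0.014  0.002 -1.   ] F [ 6.9  0.4 16.4] Fp,Fs -6.9 0.5 w -0.001 q [ 0.27  0.62 -0.52  1.93  0.46  0.71 -0.41]
tip [0.573  0.0152 0.0385] -0.5704401713173307 0.05669978387853549
```

Call:
play_rows --pt "0 -0.001 0.001 0" --pt "0 -0.001 0 0" --pt "0 0 0 0"

```text
t: 22.85
eef_pos: [0.5698, 0.0148, 0.2114]
tool_rot: [0.006, 0.661, 0.75, 0.007]
contact_force: [8.8, 0.2, 19.9]
gripper_width: -0.002
```

```bash
python3 - <<'E'
from h import *
X,psi,Rm=state(); tip=X+.173*Rm[:,2]; print('tip',tip.round(4),tip[:2]@EX,tip[:2]@EY)
d=grab('scene','s14'); crop(d,190,150,340,290,5,'s14c')
E
```

```text
t 22.85 X [0.5698 0.0148 0.2114] p,s -0.5671 0.0567 psi 97.22 tilt [ 0.018  0.003 -1.   ] F [ 8.8  0.2 19.9] Fp,Fs -8.7 0.9 w -0.002 q [ 0.27  0.61 -0.52  1.93  0.46  0.7  -0.41]
tip [0.5728 0.0152 0.0384] -0.5702025564488057 0.056666599459637784
```

View pics/s14c.png

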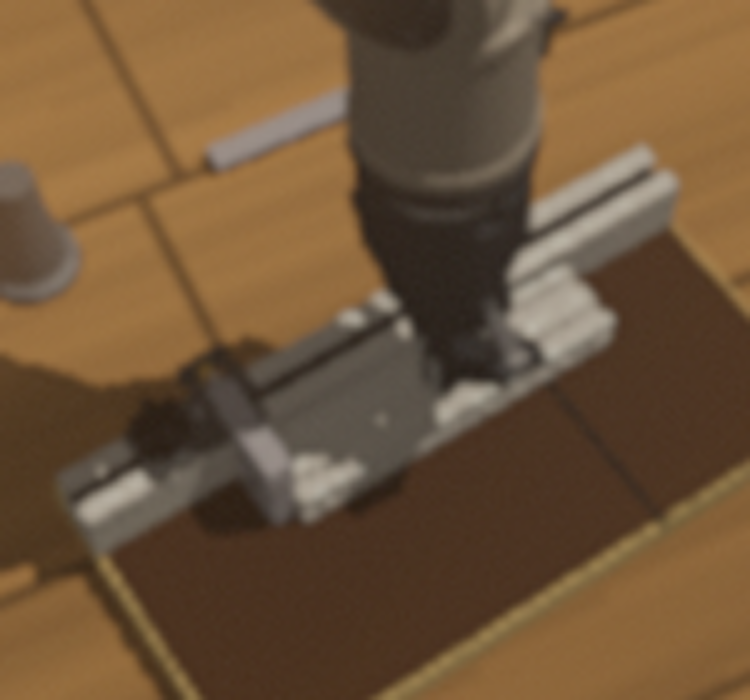

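Call:
play_rows --pt "0 -0.001 0 0" --pt "0 -0.001 0 0" --pt "0 0 0 0"

```text
t: 23.2
eef_pos: [0.5679, 0.0147, 0.2114]
tool_rot: [0.006, 0.661, 0.75, 0.007]
contact_force: [9.3, 0.6, 20.1]
gripper_width: -0.003
```

```bash
python3 - <<'E'
from h import *
X,psi,Rm=state(); tip=X+.173*Rm[:,2]; print('tip',tip.round(4),tip[:2]@EX,tip[:2]@EY)
E
```

```text
t 23.20 X [0.5679 0.0147 0.2114] p,s -0.5653 0.0566 psi 97.22 tilt [ 0.018  0.003 -1.   ] F [ 9.3  0.6 20.1] Fp,Fs -9.3 0.6 w -0.003 q [ 0.27  0.61 -0.52  1.93  0.46  0.7  -0.41]
tip [0.571  0.0152 0.0384] -0.5684378441428274 0.05652681288781657
```

The tip slips at a ratio of about 0.46, so the finger-on-bar friction is around 0.45. I want the board friction too, to know what the fence really gets. I'll drag the bar gently a few mm off the fence under load, then bring it back.

Call:
play_rows --pt "0 0.003 0 0" --pt "0 0.003 0 0" --pt "0 0.002 0 0" --pt "0 0 0 0"

```text
t: 23.6
eef_pos: [0.5714, 0.0156, 0.2113]
tool_rot: [0.002, 0.661, 0.75, 0.001]
contact_force: [-12.1, -2.5, 44.9]
gripper_width: -0.002
```

```bash
cat >> h.py <<'E'
def tip():
    X,psi,Rm=state(); t=X+.173*Rm[:,2]; print('tip p,s,z',(t[:2]@EX).round(4),(t[:2]@EY).round(4),t[2].round(4))
E
python3 -c "
from h import *
tip()"
```

```text
t 23.60 X [0.5714 0.0156 0.2113] p,s -0.5688 0.0562 psi 97.23 tilt [ 0.005 -0.002 -1.   ] F [-12.1  -2.5  44.9] Fp,Fs 12.3 1.0 w -0.002 q [ 0.26  0.62 -0.52  1.92  0.46  0.72 -0.4 ]
tip p,s,z -0.5696 0.0565 0.0383
```

Call:
play_rows --pt "0 0.002 0 0" --pt "0 0.002 0 0" --pt "0 0 0 0"

```text
t: 23.9
eef_pos: [0.5752, 0.0161, 0.2113]
tool_rot: [0.002, 0.661, 0.75, 0.001]
contact_force: [-12.2, -2.2, 43.6]
gripper_width: -0.004
```

```bash
python3 -c "
from h import *
tip()"
```

```text
t 23.90 X [0.5752 0.0161 0.2113] p,s -0.5727 0.0562 psi 97.22 tilt [ 0.005 -0.002 -1.   ] F [-12.2  -2.2  43.6] Fp,Fs 12.4 0.6 w -0.004 q [ 0.26  0.62 -0.52  1.91  0.46  0.72 -0.4 ]
tip p,s,z -0.5734 0.0565 0.0383
```

The drag slid the bar about 4 mm at a force ratio of 0.28, so board friction is about 0.28 and finger friction about 0.45. A top push slanted near 24° therefore loads both fence and board. I'll re-seat the bar from the side first.

Call:
play_rows --pt "0 0 -0.006 0" --pt "0 0 -0.03 0" --pt "0 0.03 -0.01 0" --pt "0 0.03 0 0" --pt "0 0 0.03 0" --pt "0 0 0.025 0" --pt "0 0 0.01 0" --pt "0 0 0 0"

```text
t: 24.7
eef_pos: [0.6334, 0.0229, 0.1914]
tool_rot: [0.001, 0.661, 0.75, -0.001]
contact_force: [-14.6, -3.1, 36.1]
gripper_width: -0.003
```

```bash
python3 - <<'E'
from h import *
tip(); go([*W(-.607,.060),.198])
d=grab('scene','s15'); crop(d,190,150,340,290,5,'s15c')
E
```

```text
t 24.70 X [0.6334 0.0229 0.1914] p,s -0.6312 0.0566 psi 97.20 tilt [-0.001 -0.003 -1.   ] F [-14.6  -3.1  36.1] Fp,Fs 14.9 1.3 w -0.003 q [ 0.22  0.72 -0.5   1.77  0.48  0.77 -0.39]
tip p,s,z -0.631 0.0571 0.0184
t 24.70 X [0.6334 0.0229 0.1914] p,s -0.6312 0.0566 psi 97.20 tilt [-0.001 -0.003 -1.   ] F [-14.6  -3.1  36.1] Fp,Fs 14.9 1.3 w -0.003 q [ 0.22  0.72 -0.5   1.77  0.48  0.77 -0.39]
target [0.6097 0.0166 0.198 ] tool shift [-0.0034 -0.0243 -0.0066] n50 0.5
```

View pics/s15c.png

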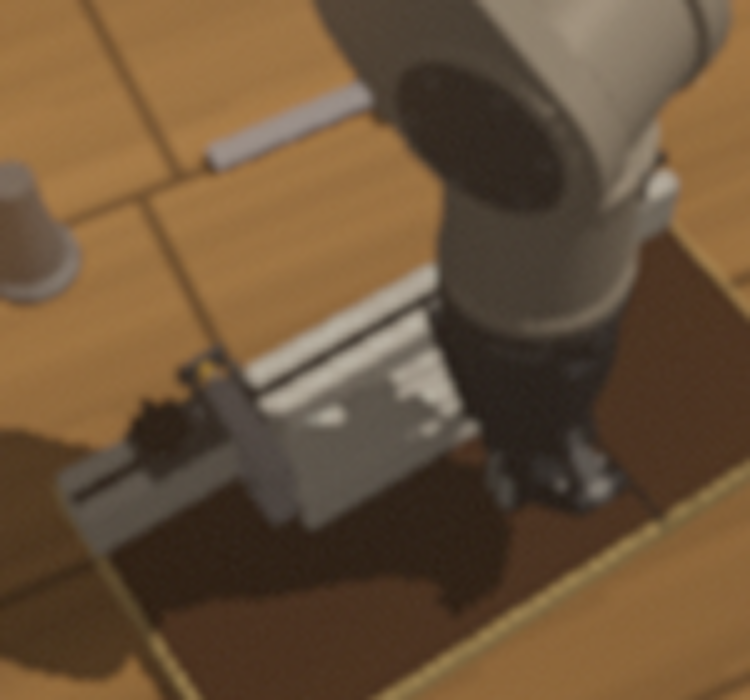

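I forgot the accumulated command offset, so the tip pressed the board at 36 N. I'll raise it, then push.

Call:
play_rows --pt "0 0 -0.011 0" --pt "-0.003 0 0 0" --pt "0 0 0 0"

```text
t: 25.05
eef_pos: [0.6338, 0.0187, 0.198]
tool_rot: [0.0, 0.662, 0.75, -0.0]
contact_force: [-0.3, 0.7, -0.0]
gripper_width: -0.002
```

```bash
python3 - <<'E'
from h import *
tip()
E
```

```text
t 25.05 X [0.6338 0.0187 0.198 ] p,s -0.6312 0.0608 psi 97.17 tilt [ 0. -0. -1.] F [-0.3  0.7 -0. ] Fp,Fs 0.2 -0.7 w -0.002 q [ 0.24  0.71 -0.51  1.77  0.47  0.78 -0.38]
tip p,s,z -0.6312 0.0609 0.025
```

Call:
play_rows --pt "0 -0.008 0 0" --pt "0 -0.007 0 0" --pt "0 -0.006 0 0" --pt "0 -0.004 0 0" --pt "0 -0.003 0 0" --pt "0 -0.002 0 0" --pt "0 0 0 0"

```text
t: 25.75
eef_pos: [0.6055, 0.016, 0.199]
tool_rot: [0.001, 0.661, 0.75, 0.002]
contact_force: [6.1, 0.8, -1.4]
gripper_width: 0.001
```

Call:
play_rows --pt "0 -0.002 0 0" --pt "0 -0.001 0 0" --pt "0 0 0 0"

```text
t: 26.05
eef_pos: [0.6044, 0.0157, 0.2]
tool_rot: [0.003, 0.661, 0.75, 0.004]
contact_force: [10.3, 0.1, -0.2]
gripper_width: -0.001
```

```bash
python3 - <<'E'
from h import *
tip()
E
```

```text
t 26.05 X [0.6044 0.0157 0.2   ] p,s -0.6016 0.0601 psi 97.21 tilt [ 0.01   0.002 -1.   ] F [10.3  0.1 -0.2] Fp,Fs -10.3 1.2 w -0.001 q [ 0.25  0.67 -0.51  1.85  0.47  0.73 -0.39]
tip p,s,z -0.6034 0.06 0.027
```

Seated at 10 N against the fence. Now I'll re-seat the end against the stop.

Call:
play_rows --pt "0 0.014 0 0" --pt "0 0 -0.03 0" --pt "0 0 -0.04 0" --pt "0.04 -0.013 0 0" --pt "0.04 -0.013 0 0" --pt "0.04 -0.013 0 0" --pt "0 0 0 0" --pt "0 0 0.03 0" --pt "0 0 0.03 0" --pt "0 0 0.01 0" --pt "0 0 0 0"

```text
t: 27.15
eef_pos: [0.5605, 0.1308, 0.1967]
tool_rot: [-0.001, 0.661, 0.75, -0.001]
contact_force: [0.9, 0.0, 0.4]
gripper_width: 0.001
```

```bash
python3 - <<'E'
from h import *
tip()
d=grab('scene','s16'); crop(d,190,150,340,290,5,'s16c')
E
```

```text
t 27.15 X [0.5605 0.1308 0.1967] p,s -0.5725 -0.0595 psi 97.21 tilt [-0.003 -0.001 -1.   ] F [0.9 0.  0.4] Fp,Fs -0.9 0.1 w 0.001 q [ 0.06  0.65 -0.52  1.91  0.48  0.71 -0.62]
tip p,s,z -0.5719 -0.0594 0.0237
```

View pics/s16c.png

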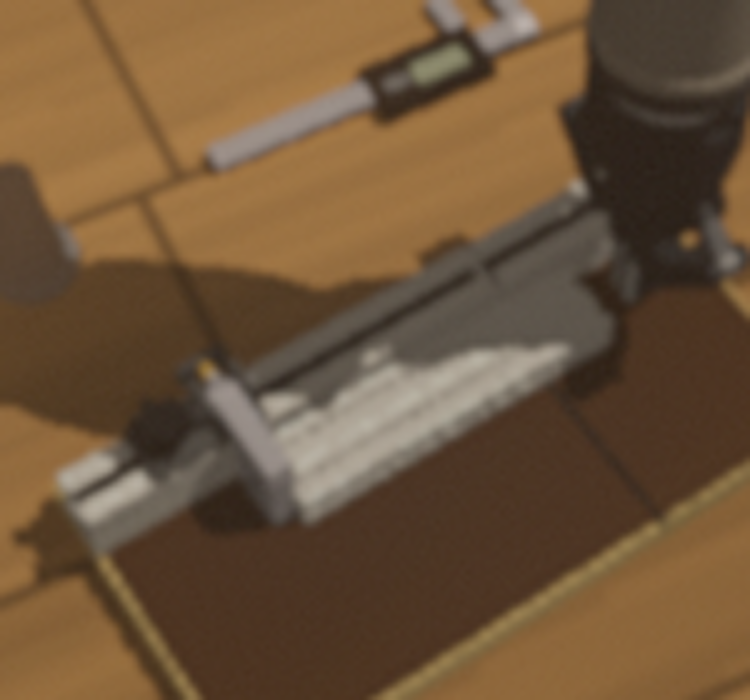

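Call:
play_rows --pt "-0.007 0 0 0" --pt "-0.006 0 0 0" --pt "-0.004 0 0 0" --pt "-0.002 0 0 0" --pt "-0.002 0 0 0" --pt "0 0 0 0"

```text
t: 27.8
eef_pos: [0.564, 0.1124, 0.199]
tool_rot: [-0.0, 0.661, 0.751, 0.002]
contact_force: [-0.2, 5.1, 2.1]
gripper_width: -0.001
```

```bash
python3 - <<'E'
from h import *
tip()
E
```

```text
t 27.80 X [0.564  0.1124 0.199 ] p,s -0.5736 -0.0408 psi 97.31 tilt [ 0.002  0.004 -1.   ] F [-0.2  5.1  2.1] Fp,Fs -0.4 -5.1 w -0.001 q [ 0.1   0.64 -0.53  1.91  0.48  0.71 -0.59]
tip p,s,z -0.574 -0.0414 0.026
```

Butted at 5 N. Back over the top for the final push, starting at p≈-0.580.

Call:
play_rows --pt "0.014 0 0 0" --pt "0 0 -0.03 0" --pt "0 0 -0.04 0" --pt "-0.04 0.003 0 0" --pt "-0.04 0.002 0 0" --pt "-0.037 0.002 0 0" --pt "0 0 0 0" --pt "0 0 0.03 0" --pt "0 0 0.02 0" --pt "0 0 0.004 0" --pt "0 0 0 0"

```text
t: 28.9
eef_pos: [0.5833, 0.0098, 0.2136]
tool_rot: [-0.001, 0.661, 0.75, -0.001]
contact_force: [0.6, 0.0, -0.4]
gripper_width: 0.001
```

```bash
python3 - <<'E'
from h import *
tip()
E
```

```text
t 28.90 X [0.5833 0.0098 0.2136] p,s -0.58 0.0634 psi 97.26 tilt [-0.002 -0.    -1.   ] F [ 0.6  0.  -0.4] Fp,Fs -0.6 0.1 w 0.001 q [ 0.28  0.63 -0.53  1.89  0.45  0.75 -0.38]
tip p,s,z -0.5797 0.0634 0.0406
```

Call:
play_rows --pt "0 -0.001 0.0025 0" --pt "0 -0.001 0.0015 0" --pt "0 -0.001 0.001 0" --pt "0 -0.001 0.001 0" --pt "0 -0.001 0.001 0" --pt "0 0 0 0"

```text
t: 29.5
eef_pos: [0.5813, 0.0094, 0.2114]
tool_rot: [0.003, 0.661, 0.75, 0.003]
contact_force: [-1.9, -0.4, 21.8]
gripper_width: 0.0
```

```bash
python3 - <<'E'
from h import *
tip()
E
```

```text
t 29.50 X [0.5813 0.0094 0.2114] p,s -0.5779 0.0636 psi 97.22 tilt [ 0.009  0.    -1.   ] F [-1.9 -0.4 21.8] Fp,Fs 1.9 0.2 w 0.000 q [ 0.28  0.63 -0.53  1.9   0.46  0.73 -0.39]
tip p,s,z -0.5794 0.0637 0.0384
```

Call:
play_rows --pt "0 -0.0015 0.0006 0" --pt "0 -0.0015 0.0006 0" --pt "0 -0.0015 0.0006 0" --pt "0 -0.0015 0.0006 0" --pt "0 0 0 0"

```text
t: 30.0
eef_pos: [0.579, 0.009, 0.2114]
tool_rot: [0.007, 0.661, 0.75, 0.007]
contact_force: [7.5, -0.1, 25.6]
gripper_width: 0.003
```

```bash
python3 - <<'E'
from h import *
tip()
E
```

```text
t 30.00 X [0.579  0.009  0.2114] p,s -0.5756 0.0636 psi 97.22 tilt [ 0.02   0.002 -1.   ] F [ 7.5 -0.1 25.6] Fp,Fs -7.4 1.1 w 0.003 q [ 0.28  0.62 -0.52  1.91  0.47  0.71 -0.4 ]
tip p,s,z -0.579 0.0637 0.0384
```

Call:
play_rows --pt "0 -0.0012 0.0008 0" --pt "0 -0.0012 0.0007 0" --pt "0 -0.0012 0.0007 0" --pt "0 -0.0012 0.0006 0" --pt "0 0 0 0"

```text
t: 30.5
eef_pos: [0.5773, 0.0088, 0.2113]
tool_rot: [0.01, 0.661, 0.75, 0.011]
contact_force: [10.8, -0.5, 35.5]
gripper_width: 0.005
```

```bash
python3 - <<'E'
from h import *
tip()
E
```

```text
t 30.50 X [0.5773 0.0088 0.2113] p,s -0.5738 0.0636 psi 97.21 tilt [ 0.028  0.003 -1.   ] F [10.8 -0.5 35.5] Fp,Fs -10.6 1.8 w 0.005 q [ 0.28  0.62 -0.52  1.91  0.47  0.7  -0.4 ]
tip p,s,z -0.5788 0.0636 0.0384
```

Fz is 35.5 N and horizontal is 10.6 N, with no slip. I'll add only horizontal.

Call:
play_rows --pt "0 -0.001 0 0" --pt "0 -0.001 0 0" --pt "0 -0.001 0 0" --pt "0 0 0 0"

```text
t: 30.9
eef_pos: [0.5748, 0.0087, 0.2112]
tool_rot: [0.01, 0.661, 0.75, 0.011]
contact_force: [13.3, -0.0, 34.2]
gripper_width: -0.002
```

```bash
python3 - <<'E'
from h import *
tip()
E
```

```text
t 30.90 X [0.5748 0.0087 0.2112] p,s -0.5714 0.0634 psi 97.22 tilt [ 0.03   0.004 -1.   ] F [13.3 -0.  34.2] Fp,Fs -13.2 1.7 w -0.002 q [ 0.28  0.62 -0.52  1.92  0.47  0.69 -0.4 ]
tip p,s,z -0.5766 0.0633 0.0383
```

Call:
play_rows --pt "0 -0.001 0.0004 0" --pt "0 0 0 0" --pt "0 0 0 0" --pt "0 0 0 0"

```text
t: 31.3
eef_pos: [0.5745, 0.0087, 0.2112]
tool_rot: [0.01, 0.661, 0.75, 0.012]
contact_force: [14.4, -0.1, 34.0]
gripper_width: 0.001
```

```bash
python3 - <<'E'
from h import *
tip()
d=grab('scene','s17'); crop(d,190,150,340,290,5,'s17c')
d=grab('top','t17'); crop(d,195,130,365,250,4,'t17c')
tip()
E
```

```text
t 31.30 X [0.5745 0.0087 0.2112] p,s -0.5711 0.0634 psi 97.22 tilt [ 0.032  0.004 -0.999] F [14.4 -0.1 34. ] Fp,Fs -14.3 1.9 w 0.001 q [ 0.28  0.62 -0.52  1.92  0.47  0.69 -0.4 ]
tip p,s,z -0.5766 0.0633 0.0383
t 31.40 X [0.5745 0.0087 0.2112] p,s -0.5711 0.0634 psi 97.22 tilt [ 0.032  0.004 -0.999] F [14.9  0.8 35.3] Fp,Fs -14.9 1.1 w 0.001 q [ 0.28  0.62 -0.52  1.92  0.47  0.69 -0.4 ]
tip p,s,z -0.5766 0.0633 0.0383
```

View pics/s17c.png

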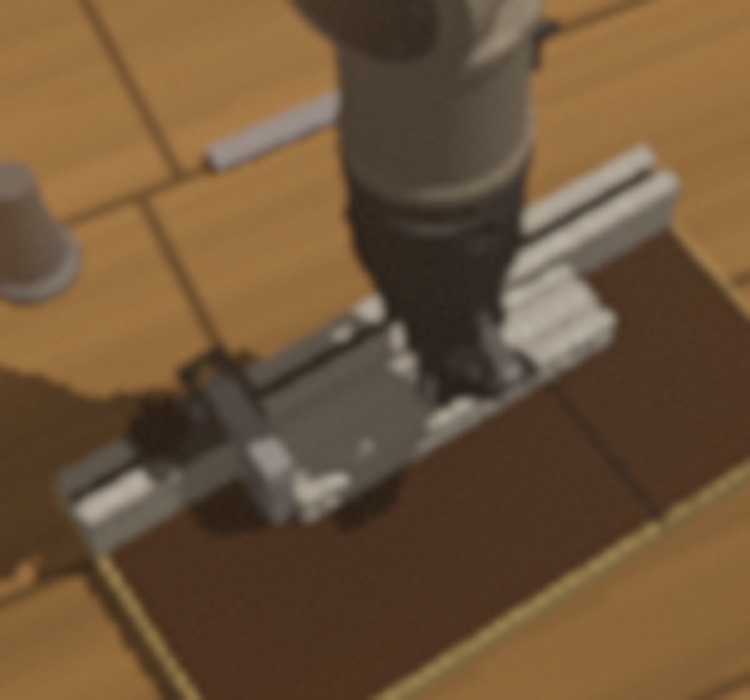

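View pics/t17c.png

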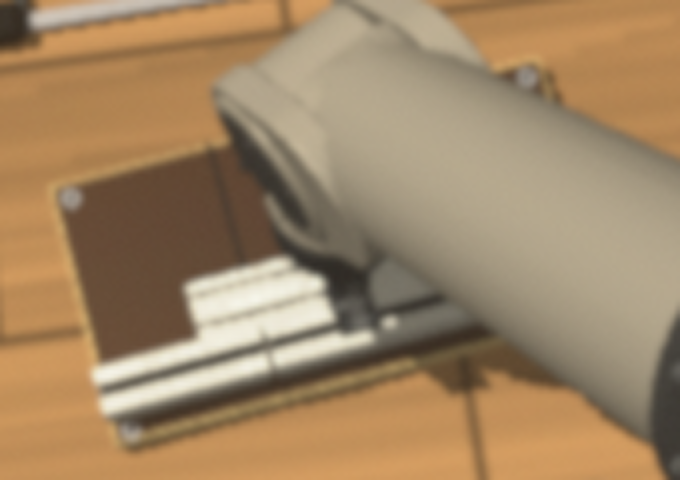

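The bar lies flat against the fence with its end on the stop, and the tip presses mid-bar. The tool has a slight 1–2 N bias away from the stop, so I'll trim that the other way and hold.

Call:
play_rows --pt "-0.001 -0.0005 0 0" --pt "-0.001 0 0 0" --pt "0 0 0 0" --pt "0 0 0 0"

```text
t: 31.8
eef_pos: [0.5742, 0.0081, 0.2112]
tool_rot: [0.01, 0.661, 0.751, 0.013]
contact_force: [14.8, 3.6, 33.5]
gripper_width: 0.005
```

```bash
python3 - <<'E'
from h import *
tip()
E
```

```text
t 31.80 X [0.5742 0.0081 0.2112] p,s -0.5707 0.0639 psi 97.30 tilt [ 0.032  0.007 -0.999] F [14.8  3.6 33.5] Fp,Fs -15.1 -1.8 w 0.005 q [ 0.28  0.62 -0.53  1.92  0.47  0.69 -0.4 ]
tip p,s,z -0.5763 0.0634 0.0383
```

Call:
play_rows --pt "0 0 0 0" --pt "0 0 0 0" --pt "0 0 0 0" --pt "0 0 0 0" --pt "0 0 0 0" --pt "0 0 0 0" --pt "0 0 0 0" --pt "0 0 0 0"

```text
t: 32.6
eef_pos: [0.5742, 0.0082, 0.2112]
tool_rot: [0.01, 0.661, 0.751, 0.013]
contact_force: [13.9, 4.5, 34.5]
gripper_width: 0.002
```

```bash
python3 - <<'E'
from h import *
tip()
d=grab('scene','s18'); crop(d,195,190,335,290,5,'s18c'); cv2.imwrite('pics/s18f.png',d['frame'])
P=cloud(d)[190:290,195:335].reshape(-1,3)
p,s=P[:,:2]@EX,P[:,:2]@EY; m=(p<-.555)&(p>-.585)&(s>.14)&(s<.175)&(P[:,2]>.06); print('stop limb z',np.percentile(P[m,2],[5,50,95]))
E
```

```text
t 32.60 X [0.5742 0.0082 0.2112] p,s -0.5707 0.0639 psi 97.30 tilt [ 0.032  0.007 -0.999] F [13.9  4.5 34.5] Fp,Fs -14.3 -2.7 w 0.002 q [ 0.28  0.62 -0.53  1.92  0.47  0.69 -0.4 ]
tip p,s,z -0.5763 0.0634 0.0383
stop limb z [0.0648278  0.0694117  0.07215633]
```

View pics/s18c.png

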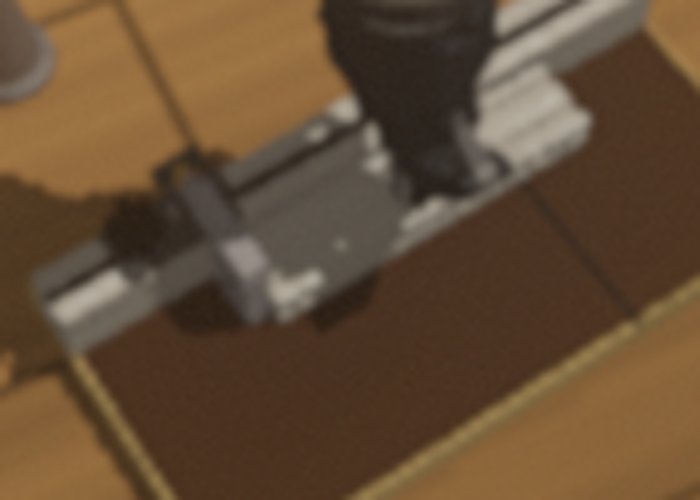

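View pics/s18f.png

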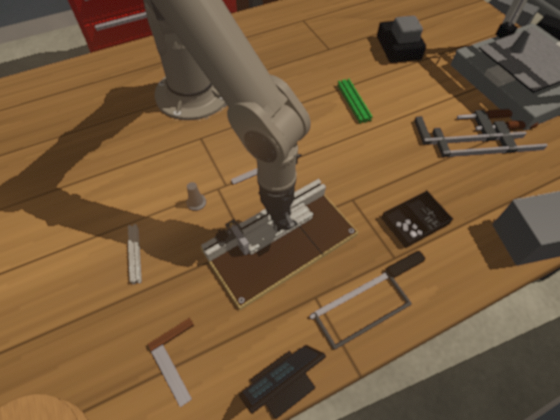

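The forces hold steady over 0.8 s. The bar is flush to the fence and its end meets the stop at crop (262,295). The stop is down and the bystanders are unmoved. Handing in.

```bash
python3 -c "
from station import bot
print(bot.hand_in())"
```

```text
the job is handed in; nothing more can be done
None
```

I flipped the stop home first, then laid the wide bar flat on the board against the fence and stop. I handed in at 32.6 s with the closed fingertips pressing on its top.

**Last checks**
- **Stop:** it is down. Its limb measured 71.2 mm above the bench after the flip. The last scene view gave a noisier 69 mm, partly in shadow.
- **Push:** about 34 N down, 14 N toward the fence and 2–3 N toward the stop. The tip did not move over 0.8 s of holding.
- **Bar:** the last picture shows it flat, along the fence and meeting the stop, but a gap under about 2 mm would not be visible there.
- **Bystanders:** they look unmoved in the last scene picture, though the arm hides most of the caliper.

**Problems and doubts**
- **Fence load is inferred:** the fingertip slips at about 0.45 of the downward force, so the push cannot slant more than about 24° from vertical. Board friction came out near 0.28, so at least about 4–5 N should reach the fence.
- **Bar shift during the push:** the bar appeared to slide about 2 mm as I loaded it. I take that as it closing a small gap to the fence.
- **Higher contact forces:** while testing friction the fingertips briefly pressed on the bar with about 45 N. While moving round to re-seat the bar, I also pressed the tip on the board with about 36 N by mistake. Both contacts were by the fingertips.

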